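# Pack two pillar candles into their glass sleeves

## Robot

A 6-joint arm with a two-finger parallel gripper is mounted at the origin on the work surface. World frame = base frame: x ahead of the robot, y to its left, z up, the work surface at z = 0. Lengths are in mm, angles in rad, forces in N, time in s.
With the tool pointing down it reaches from about 275 to 750 mm from the base axis. Payload 10.2 kg.
Tool frame: the origin (TCP) lies midway between the tips of the shut fingers; the grasp point (between the pads) lies grasp_offset behind it (grasp_offset is the distance from the TCP to the grasp point, in mm); x points along the fingers, z is the direction in which the jaws open and shut, and the axes are right-handed (so a half turn about x gives the same grasp; the last joint's range is limited). The gripper opens to 85 mm and grips with 20 to 120 N. Pads are 22 mm wide; open, the fingers measure 114 mm over their backs; the gripper's body (76 mm by 85 mm) begins 54 mm behind the grasp point. The pads swing forward as they close: fully open they stand 13 mm farther back than shut.
Start: joints at [-1.397, 0.313, 1.498, -0, 1.331, -0.223], TCP at [202.884, -484.22, 231.294] pointing down, gripper open.
Joint ranges: [-2.94, 2.94], [-0.97, 2.17], [0.19, 2.56], [-1.23, 4.37], [0.02, 3.11], [-2.88, 2.88]. Speed limits (rad/s): [2.39, 2.39, 3.01, 3.14, 3.14, 3.14].

## Interface

Orientations are given as a unit quaternion [w, x, y, z].
In Python, from rig import sense, capture, calibration, finish_job, grasp_offset gives the robot as it stands.
- The arm moves only by the shell command python3 -m jog 'ROWS' [FORCE]. ROWS is JSON, a list of rows, each an object with "linear": the shift along the tool's x, y, z scaled (see below), a list of three; "rotation": the turn, a rotation vector about the tool's x, y, z scaled (see below), a list of three; "grip": the finger opening in mm, from 0 to 85.4. A call has 1 to 20 rows; each row is the pose to reach, as a shift and turn from the pose measured when the call began, along the tool's axes at that moment; what a row does not reach only later rows make up. The controller multiplies each number of a shift by 0.3 m and each number of a turn by 0.5 rad. A row lasts 1/12 s, in which the tool goes at most 41.7 mm and 7.16 degrees, less where a joint would pass 70% of its speed; a pose out of reach is approached as far as the arm can. A call with a number of a shift or a turn outside -1 to 1 is refused whole. A call with a gripper value outside its range is refused whole. The fingers move at their own pace and stop on an object; FORCE is the grip in N (left out, the last holds). Time passes only in rows, so rows that repeat a pose let the fingers close. It gives the time, the measured TCP pose, the force and the opening at its end, in the units of the state.
- sense(): the state, without advancing time (a new reading comes with each control period).
- capture(name): name is "side" or "top"; returns (picture, depth): 420x560x3 uint8, red, green, blue; 420x560 float32, mm along the optical axis (not along the pixel's ray), 0 where there is no reading.
- calibration(name): a dict with "intrinsics" (3x3 intrinsics, pixels), "world_from_camera" (4x4, takes a point from camera to world coordinates). Camera axes: x right, y up, looking along -z (the intrinsics and any distortion apply to the point x, -y, -z); pixel columns grow to the right and rows downward; lengths in mm; the calibration is good to about 2 mm. A picture is of the moment at which its call begins. calibration takes no time and is no camera call.
- finish_job(): hands the job in, once; it reports no verdict.
The state is a dict: "time_s": time; "joints": joint angles; "dq": joint speeds; "tau": joint torques, N m; "eef_pos": TCP position; "ee_rot": TCP orientation; "force": force on the tool from outside, world axes, zero at the start; "wrist_torque": the same for the moment, N m; "grip_width": opening from 0.0 (shut) to 1.0 (fully open).
Only numpy, scipy, OpenCV 4.12 (cv2) and the standard library are available. Lean on these libraries where they do the work, as an engineer would, in place of code of your own. Each camera call takes 0.05 s, during which the arm holds its last target.

## Task

Take the wooden bar that lies across the mouth of one glass sleeve and lay it flat in the plywood tray, and stand each of the two pillar candles in the glass sleeve that fits it closely, right down on its floor. Lower the candles gently rather than dropping them, do not let one fall over, leave the sleeve that fits neither empty, and leave the jars and the tin standing where they are.

Things in the scene. Friction and masses are not known exactly. Their poses are not given: they have to be found in the camera images.
- candle_thick: Thick cream wax pillar candle, smooth cylinder 47 mm in diameter and 150 mm tall with rounded edges and a 9 mm wick stub on top, about 0.23 kg, standing loose on the table. Fits the widest sleeve. Origin: centre of its underside, z up along its axis.
- candle_slim: Slim cream wax pillar candle, 30 mm in diameter and 155 mm tall, 9 mm wick stub on top, about 0.1 kg, standing loose on the table. Fits the narrowest sleeve. Origin: centre of its underside, z up along its axis.
- wide_floor (a point): The widest of three fixed amber glass sleeves (open-topped tubes) in a row in the crate, in an order that changes. Bore 50 mm, outside 58 mm, 100 mm tall, floor 8 mm thick; the bore flares to 58 mm over the top 6 mm. Takes the thick candle, which then stands 58 mm above the mouth. This point: centre of its inner floor, 13 mm above the table; z up.
- narrow_floor (a point): The narrowest of three fixed amber glass sleeves (open-topped tubes) in a row in the crate, in an order that changes. Bore 33 mm, outside 41 mm, 100 mm tall, floor 8 mm thick; the bore flares to 41 mm over the top 6 mm. Takes the slim candle, which then stands 63 mm above the mouth. This point: centre of its inner floor, 13 mm above the table; z up.
- middle_floor (a point): The middle-sized of three fixed amber glass sleeves (open-topped tubes) in a row in the crate, in an order that changes. Bore 41 mm, outside 49 mm, 100 mm tall, floor 8 mm thick; the bore flares to 49 mm over the top 6 mm. Fits neither candle and stays empty. This point: centre of its inner floor, 13 mm above the table; z up.
- crate: Low sage-green lattice crate, fixed, 130 mm (x) by 335 mm (y) by 60 mm tall, with two low dividers; the three sleeves stand in it on a 5 mm floor, at 110 mm spacing along its y axis, their mouths 105 mm above the table. Origin: centre of its underside.
- bar: Plain wooden wick-centring bar, 120 mm long (x) by 16 mm wide (y) by 12 mm thick (z), about 22 g, loose, lying flat across the mouth of the widest sleeve, within 12 mm of its centre, underside 105 mm above the table. Origin: centre of its underside; x along its length.
- tray: Shallow open plywood tray, fixed and empty, 190 mm (x) by 130 mm (y) outside, walls 4 mm thick and 30 mm tall, floor 4 mm thick. Origin: centre of its underside; x along its length.
- jar_a: Amber glass jar, 66 mm in diameter, 78 mm tall. A bystander, loose, to be left standing where it is. Origin: centre of its underside, z up.
- jar_b: Smaller amber glass jar, 58 mm in diameter, 66 mm tall. A bystander, loose, to be left standing where it is. Origin: centre of its underside, z up.
- jar_c: Another smaller amber glass jar, 58 mm in diameter, 66 mm tall, between the crate and the tray. A bystander, loose, to be left standing where it is. Origin: centre of its underside, z up.
- tin: Aluminium lidded tin, 65 mm in diameter, 48 mm tall. A bystander, loose, to be left standing where it is. Origin: centre of its underside, z up.
Not all that is in view belongs to the job. Several things have the shape of the bar; the one meant has the colours described above. Leave any turquoise look-alike of the candle_thick alone.

How it is judged:
By the outcome, as a careful person would: the job done as asked, in the order asked, and still so for the second after the job is handed in, with the robot touching nothing.
It also fails if it takes over 72 s, if anything falls off the work surface, if the arm or the gripper's body presses on something with over 40 N, if the wrist force passes 120 N, or if a joint passes its speed limit or range.

## Working session

There is one attempt and no reset: what is moved stays moved. The work goes in short steps, Python scripts to look and compute and a shell command to move; the robot and the scene stay as the last step left them, time stands still between calls to the robot, and variables do not carry over. Pictures are saved under pics/ and viewed, and the job is handed in when it is done.

```bash
mkdir -p pics; cat > look.py <<'E'
import cv2,numpy as np
from rig import *
def snap(n,f):
    p,d=capture(n); cv2.imwrite(f'pics/{f}.png',cv2.cvtColor(p,cv2.COLOR_RGB2BGR)); np.savez(f'pics/{f}.npz',p=p,d=d); return p,d
def ray(n,u,v):
    c=calibration(n);K=np.array(c['intrinsics']);T=np.array(c['world_from_camera'])
    q=np.linalg.inv(K)@[u,v,1]; q=np.array([q[0],-q[1],-q[2]])
    return T[:3,3],T[:3,:3]@q
def onplane(n,u,v,z):
    o,r=ray(n,u,v); return o+r*(z-o[2])/r[2]
def dep(n,u,v,d):
    o,r=ray(n,u,v); return o+r*d
def cloud(n,d):
    c=calibration(n);K=np.array(c['intrinsics']);T=np.array(c['world_from_camera'])
    v,u=np.mgrid[0:d.shape[0],0:d.shape[1]]
    q=np.stack([u,v,np.ones_like(u)],-1)@np.linalg.inv(K).T
    q=q*d[...,None]*[1,-1,-1]
    return q@T[:3,:3].T+T[:3,3]
E
python3 - <<'E'
from look import *
for n in('top','side'):
    snap(n,n+'0'); c=calibration(n); print(c)
print(sense(),grasp_offset() if callable(grasp_offset) else grasp_offset)
E
```

```text
{'intrinsics': array([[479.53535224,   0.        , 282.22724588],
       [  0.        , 479.53535224, 211.22419858],
       [  0.        ,   0.        ,   1.        ]]), 'world_from_camera': array([[-1.26394371e-02,  9.97296996e-01, -7.23805604e-02,
         3.95549670e+02],
       [-9.99688048e-01, -1.10438925e-02,  2.24017801e-02,
         2.66468827e+01],
       [ 2.15418649e-02,  7.26411270e-02,  9.97125476e-01,
         1.37997583e+03],
       [ 0.00000000e+00,  0.00000000e+00,  0.00000000e+00,
         1.00000000e+00]])}
{'intrinsics': array([[490.86050747,   0.        , 278.18883104],
       [  0.        , 490.86050747, 212.09197229],
       [  0.        ,   0.        ,   1.        ]]), 'world_from_camera': array([[-7.93894876e-01,  3.54437177e-01, -4.94070049e-01,
        -2.06888941e+02],
       [-6.08005829e-01, -4.73063247e-01,  6.37604953e-01,
         9.33290855e+02],
       [-7.73548181e-03,  8.06588775e-01,  5.91062357e-01,
         9.17274778e+02],
       [ 0.00000000e+00,  0.00000000e+00,  0.00000000e+00,
         1.00000000e+00]])}
{'time_s': 0.1, 'joints': array([-1.39738572e+00,  3.13393847e-01,  1.49835389e+00, -1.65185434e-05,
        1.33098926e+00, -2.23379480e-01]), 'dq': array([-8.77330122e-04, -2.80003554e-03, -2.63551538e-03, -8.30917488e-05,
        7.26132903e-05, -5.30627586e-04]), 'tau': array([ 2.15525164e-03, -4.12900579e+01, -2.60143483e+01, -2.05464089e-04,
        2.99775144e-03, -1.60848674e-05]), 'eef_pos': array([ 202.84637266, -483.98532481,  230.79512164]), 'ee_rot': array([ 0.58845786,  0.39193204,  0.58902377, -0.39135357]), 'force': array([ 0.11899969, -0.48941357, -0.48827789]), 'wrist_torque': array([ 0.02675424, -0.05574564,  0.00757235]), 'grip_width': 0.99489529539646} 18.700000000000003
```

View pics/top0.png

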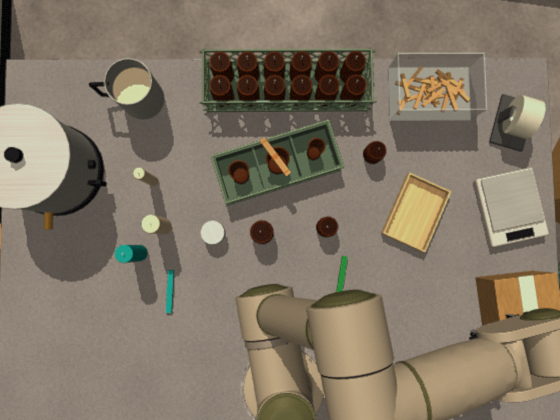

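View pics/side0.png

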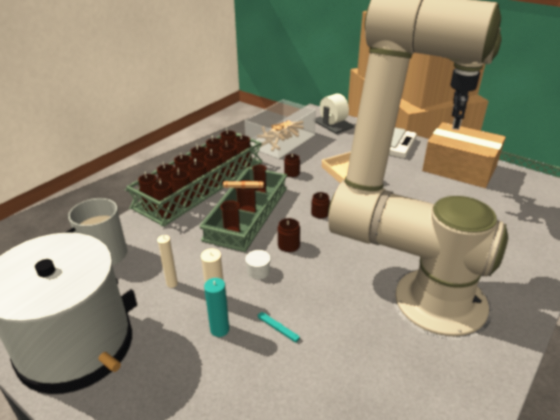

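Top view: the bar candidates are the orange-wood one at (275,157) across the middle sleeve of the crate, a turquoise one at (170,291) and a green one at (342,273). Only the wooden one fits, since it is wood-coloured and lies on a sleeve mouth. The candles are cream slim (139,173), cream thick (151,224) and a turquoise look-alike (125,254). I'll check this in an enlarged crop and measure.

```bash
python3 - <<'E'
from look import *
z=np.load('pics/top0.npz');p,d=z['p'],z['d']
a=cv2.resize(p[110:210,200:350],None,fx=5,fy=5,interpolation=cv2.INTER_CUBIC)
cv2.imwrite('pics/crop1.png',cv2.cvtColor(a,cv2.COLOR_RGB2BGR))
a=cv2.resize(p[150:280,90:270],None,fx=4,fy=4,interpolation=cv2.INTER_CUBIC)
cv2.imwrite('pics/crop2.png',cv2.cvtColor(a,cv2.COLOR_RGB2BGR))
C=cloud('top',d)
h=cv2.cvtColor(p,cv2.COLOR_RGB2HSV)
def rep(name,m,box,zr):
    x0,y0,x1,y1=box; M=np.zeros_like(d,bool);M[y0:y1,x0:x1]=1
    M&=m&(d>0)&(C[...,2]>zr[0])&(C[...,2]<zr[1])
    P=C[M].astype(np.float32)
    if len(P)<4: print(name,len(P));return
    r=cv2.minAreaRect(P[:,:2]); print(name,len(P),'rect',np.round(r[0],1),np.round(r[1],1),round(r[2],1),'circ',np.round(np.hstack(cv2.minEnclosingCircle(P[:,:2])),1),'z',np.round(np.percentile(P[:,2],[5,50,95]),1))
T=np.ones_like(d,bool)
rep('table',T,(180,320,220,380),(-30,30))
ora=(h[...,0]>5)&(h[...,0]<25)&(h[...,1]>120)&(h[...,2]>140)
rep('bar',ora,(250,125,305,190),(95,140))
rep('slim',T,(120,155,170,190),(140,170))
rep('thick',T,(138,205,175,240),(135,160))
rep('turq',T,(105,235,150,270),(135,165))
rep('tin',T,(195,215,230,250),(35,60))
rep('jar1',T,(245,215,280,250),(50,90))
rep('jar2',T,(310,210,345,245),(40,90))
rep('jar3',T,(360,135,390,170),(40,90))
rep('tray',T,(375,165,460,265),(20,45))
rep('crate',T,(205,115,350,210),(50,72))
rep('sl1',T,(222,155,258,190),(95,115))
rep('sl2',~ora,(262,145,296,178),(95,108))
rep('sl3',T,(300,132,332,166),(95,115))
E
```

```text
Traceback (most recent call last):
cv2.error: OpenCV(4.12.0) /io/opencv/modules/imgproc/src/convhull.cpp:143: error: (-215:Assertion failed) total >= 0 && (depth == CV_32F || depth == CV_32S) in function 'convexHull'
```

View pics/crop1.png

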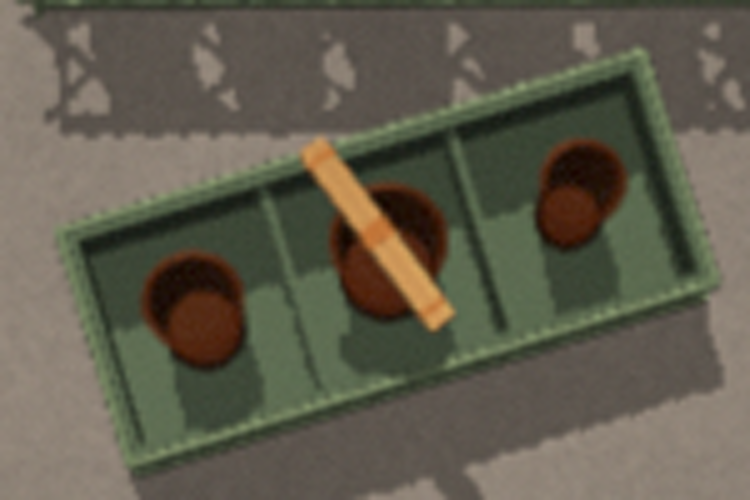

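View pics/crop2.png

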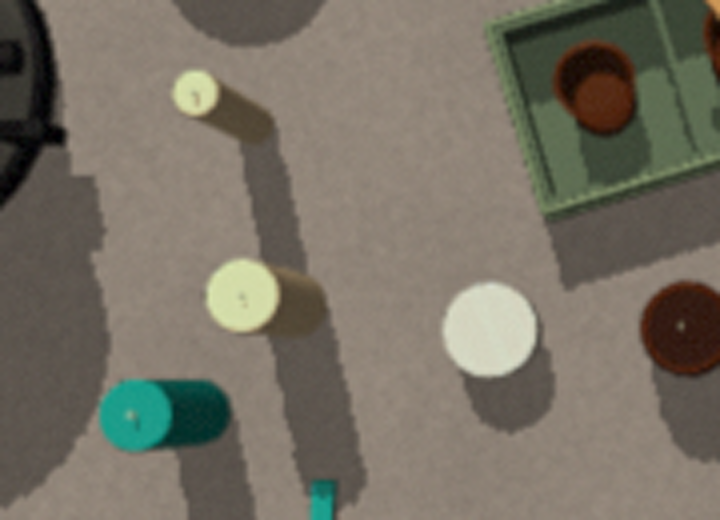

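The crop confirms it: the wooden bar lies over the largest mouth (centre sleeve), the smallest mouth is on the right (about (316,149)), and the middle-sized one is on the left. The cream candles are at top centres (139,173) and (151,224).

```bash
cat > meas.py <<'E'
from look import *
z=np.load('pics/top0.npz');p,d=z['p'],z['d']
C=cloud('top',d)
h=cv2.cvtColor(p,cv2.COLOR_RGB2HSV)
def rep(name,m,box,zr):
    x0,y0,x1,y1=box; M=np.zeros_like(d,bool);M[y0:y1,x0:x1]=1
    M&=m&(d>0)&(C[...,2]>zr[0])&(C[...,2]<zr[1])
    P=C[M].astype(np.float32)
    if len(P)<4: print(name,len(P));return
    r=cv2.minAreaRect(np.ascontiguousarray(P[:,:2])); print(name,len(P),'rect',np.round(r[0],1),np.round(r[1],1),round(r[2],1),'circ',np.round(np.hstack([np.array(x).ravel() for x in cv2.minEnclosingCircle(np.ascontiguousarray(P[:,:2]))]),1),'z',np.round(np.percentile(P[:,2],[5,50,95]),1))
T=np.ones_like(d,bool)
rep('table',T,(180,320,220,380),(-30,30))
ora=(h[...,0]>5)&(h[...,0]<25)&(h[...,1]>120)&(h[...,2]>140)
rep('bar',ora,(250,125,305,190),(95,140))
rep('slim',T,(120,155,170,190),(140,170))
rep('thick',T,(138,205,175,240),(135,160))
rep('turq',T,(105,235,150,270),(135,165))
rep('tin',T,(195,215,230,250),(35,60))
rep('jar1',T,(245,215,280,250),(50,90))
rep('jar2',T,(310,210,345,245),(40,90))
rep('jar3',T,(360,135,390,170),(40,90))
rep('tray',T,(375,165,460,265),(20,45))
rep('crate',T,(205,115,350,210),(50,72))
rep('sl1',T,(222,155,258,190),(95,115))
rep('sl2',~ora,(262,145,296,178),(95,108))
rep('sl3',T,(300,132,332,166),(95,115))
rep('pot',T,(0,105,110,230),(60,400))
rep('backcrate',T,(190,40,380,115),(40,400))
E
python3 meas.py
```

```text
table 2389 rect [107.5 233.8] [111.4 166.3] 89.9 circ [108.1 234.   99. ] z [-5.1 -0.3  4.1]
bar 260 rect [633.8  15.6] [118.1  16.5] 36.3 circ [633.7  15.8  59.2] z [113.4 117.2 121.2]
slim 121 rect [586.1 365.1] [28.5 28.2] 86.5 circ [586.9 365.2  15.2] z [145.6 154.1 159.1]
thick 283 rect [456.2 335.1] [45.5 45.9] 89.0 circ [456.2 335.9  24. ] z [143.2 149.4 154. ]
turq 291 rect [381.6 403.1] [46.5 43.3] 89.0 circ [381.7 403.1  24.1] z [141.7 149.2 153.9]
tin 438 rect [435.6 190.6] [63.1 62.8] 46.7 circ [436.2 191.1  32.6] z [42.7 47.4 52.3]
jar1 446 rect [436.1  54.6] [63.  63.2] 89.4 circ [435.   53.9  32.7] z [65.3 77.9 82.3]
jar2 335 rect [ 448.  -129.9] [56.4 52.9] 88.8 circ [ 448.6 -129.    29.1] z [52.1 65.9 71.7]
jar3 354 rect [ 657.1 -267.5] [55.9 54.9] 44.0 circ [ 658.7 -267.6   29.1] z [49.2 66.  70.7]
tray 492 rect [ 487.7 -386.7] [132.6 191.8] 64.8 circ [ 486.7 -385.8  114.5] z [21.4 29.  34.4]
crate 1658 rect [631.6   8.3] [143.2 347.7] 16.7 circ [630.8   8.1 186. ] z [51.8 59.5 65.3]
sl1 167 rect [599.3 114.1] [54.4 53.3] 42.1 circ [600.2 114.1  28.2] z [ 97.7 103.1 107.7]
sl2 148 rect [625.1   9.4] [62.8 75. ] 85.1 circ [619.8   7.   43.2] z [ 97.8 103.4 107.2]
sl3 129 rect [663.3 -97. ] [46.6 45.2] 87.3 circ [662.8 -97.1  24.1] z [ 98.1 103.8 108.9]
pot 8542 rect [600.  582.8] [295.7 189.4] 2.7 circ [599.1 632.9 149.5] z [ 85.1 228.6 233.7]
backcrate 7984 rect [863.4 -22. ] [490.5 162.9] 89.7 circ [864.7 -22.  255.6] z [ 53.5 103.6 113.6]
```

```bash
cat > plan.py <<'E'
import sys,numpy as np
from rig import sense
from scipy.spatial.transform import Rotation as Ro
def R0():
    s=sense();q=s['ee_rot'];return s,Ro.from_quat([q[1],q[2],q[3],q[0]]).as_matrix()
def plan(xyz,th=None):
    s,R=R0(); 
    l=R.T@(np.array(xyz)-s['eef_pos'])/300
    cur=np.degrees(np.arctan2(R[1,2],R[0,2]))
    print('t',s['time_s'],'pos',np.round(s['eef_pos'],1),'jaw',round(cur,1),'tilt x',np.round(R[:,0],3),'q',np.round(s['joints'],2),'F',np.round(s['force'],1),'w',round(s['grip_width']*85,1))
    print('  lin',np.round(l,3))
    if th is not None:
        for o in(0,180):
            t=np.radians(th+o);x=np.array([0,0,-1.]);z=np.array([np.cos(t),np.sin(t),0]);T=np.stack([x,np.cross(z,x),z],1)
            print('  rot',np.round(Ro.from_matrix(R.T@T).as_rotvec()/.5,3))
if __name__=='__main__':
    a=[float(v) for v in sys.argv[1:]]; plan(a[:3],a[3] if len(a)>3 else None)
E
python3 plan.py 633.8 15.6 200 126.3;python3 plan.py 631.5 8.4 200 16.6;python3 plan.py 487.5 -386.5 200 64.8
```

```text
t 0.1 pos [ 202.8 -484.   230.8] jaw -67.3 tilt x [-0.     0.001 -1.   ] q [-1.4   0.31  1.5  -0.    1.33 -0.22] F [ 0.1 -0.5 -0.5] w 84.6
  lin [ 0.104  1.968 -0.981]
  rot [ 5.81e+00 -1.00e-03  3.00e-03]
  rot [-0.474 -0.002 -0.001]
t 0.1 pos [ 202.8 -484.   230.8] jaw -67.3 tilt x [-0.     0.001 -1.   ] q [-1.4   0.31  1.5  -0.    1.33 -0.22] F [ 0.1 -0.5 -0.5] w 84.6
  lin [ 0.104  1.952 -0.961]
  rot [-2.927e+00 -1.000e-03 -2.000e-03]
  rot [ 3.356e+00 -2.000e-03  2.000e-03]
t 0.1 pos [ 202.8 -484.   230.8] jaw -67.3 tilt x [-0.     0.001 -1.   ] q [-1.4   0.31  1.5  -0.    1.33 -0.22] F [ 0.1 -0.5 -0.5] w 84.6
  lin [0.103 1.001 0.067]
  rot [-4.61e+00 -1.00e-03 -3.00e-03]
  rot [ 1.673 -0.002  0.   ]
```

```bash
python3 - <<'E'
# cross-check bar centre & candles & sleeves in side view by projecting
from look import *
c=calibration('side');K=np.array(c['intrinsics']);T=np.linalg.inv(np.array(c['world_from_camera']))
img=cv2.imread('pics/side0.png')
def pr(P):
    q=T[:3,:3]@np.array(P)+T[:3,3]; q=K@[q[0],-q[1],-q[2]]; return q[:2]/q[2]
def ring(c,r,z,col):
    pts=np.array([pr([c[0]+r*np.cos(a),c[1]+r*np.sin(a),z]) for a in np.linspace(0,6.28,60)])
    cv2.polylines(img2,[np.int32(pts*4*16)],1,col,1,cv2.LINE_AA,4)
img2=cv2.resize(img,None,fx=4,fy=4,interpolation=cv2.INTER_CUBIC)
ring((586.4,365.1),15,155,(0,0,255));ring((456.2,335.5),23.5,150,(0,0,255));ring((631.5,8.4),29,105,(255,0,0));ring((663,-97),20.5,105,(255,0,0));ring((600,114),24.5,105,(255,0,0))
cv2.imwrite('pics/sidechk.png',cv2.resize(img2[600:1160,560:1360],(800,560)))
E
```

```text
(no output)
```

View pics/sidechk.png

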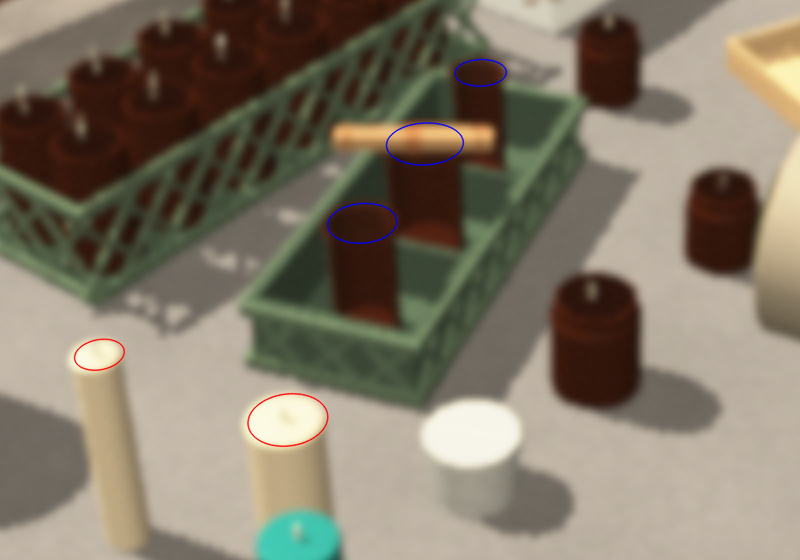

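Side-view projections of the top-view measurements land on the rims and candle tops to within about 2 mm, so I'll move towards the bar.

```bash
python3 -m jog '[{"linear":[0.05,0.98,-0.49],"rotation":[-0.474,0,0],"grip":45},{"linear":[0.05,0.98,-0.49],"rotation":[-0.474,0,0],"grip":45},{"linear":[0.05,0.98,-0.49],"rotation":[-0.474,0,0],"grip":45},{"linear":[0.05,0.98,-0.49],"rotation":[-0.474,0,0],"grip":45},{"linear":[0.05,0.98,-0.49],"rotation":[-0.474,0,0],"grip":45},{"linear":[0.05,0.98,-0.49],"rotation":[-0.474,0,0],"grip":45},{"linear":[0.05,0.98,-0.49],"rotation":[-0.474,0,0],"grip":45},{"linear":[0.05,0.98,-0.49],"rotation":[-0.474,0,0],"grip":45},{"linear":[0.05,0.98,-0.49],"rotation":[-0.474,0,0],"grip":45},{"linear":[0.05,0.98,-0.49],"rotation":[-0.474,0,0],"grip":45}]'; python3 plan.py 633.8 15.6 170 126.3
```

```text
time_s: 0.93
eef_pos: [417.8, -233.4, 215.7]
ee_rot: [0.631, 0.319, 0.632, -0.318]
force: [-1.0, -0.1, -0.3]
grip_width: 0.528
t 0.9333 pos [ 417.8 -233.4  215.7] jaw -53.5 tilt x [-0.001  0.002 -1.   ] q [-0.76  0.22  1.66  0.    1.26  0.18] F [-1.  -0.1 -0.3] w 44.9
  lin [ 0.153  1.072 -0.238]
  rot [-6.276e+00  1.000e-03 -5.000e-03]
  rot [ 0.008 -0.003 -0.   ]
```

```bash
python3 -m jog '[{"linear":[0.1,1.0,-0.22],"rotation":[0.008,0,0],"grip":45},{"linear":[0.1,1.0,-0.22],"rotation":[0.008,0,0],"grip":45},{"linear":[0.1,1.0,-0.22],"rotation":[0.008,0,0],"grip":45},{"linear":[0.1,1.0,-0.22],"rotation":[0.008,0,0],"grip":45},{"linear":[0.1,1.0,-0.22],"rotation":[0.008,0,0],"grip":45},{"linear":[0.1,1.0,-0.22],"rotation":[0.008,0,0],"grip":45},{"linear":[0.1,1.0,-0.22],"rotation":[0.008,0,0],"grip":45},{"linear":[0.1,1.0,-0.22],"rotation":[0.008,0,0],"grip":45},{"linear":[0.1,1.0,-0.22],"rotation":[0.008,0,0],"grip":45},{"linear":[0.1,1.0,-0.22],"rotation":[0.008,0,0],"grip":45},{"linear":[0.1,1.0,-0.22],"rotation":[0.008,0,0],"grip":45}]'; python3 plan.py 633.8 15.6 107 126.3
```

```text
time_s: 1.85
eef_pos: [619.2, -3.4, 185.8]
ee_rot: [0.63, 0.32, 0.631, -0.32]
force: [-0.0, -0.3, -0.1]
grip_width: 0.525
t 1.85 pos [619.2  -3.4 185.8] jaw -53.8 tilt x [-0.001  0.001 -1.   ] q [-0.19  0.56  1.26  0.    1.33  0.74] F [-0.  -0.3 -0.1] w 44.6
  lin [ 0.263  0.077 -0.022]
  rot [6.279e+00 1.000e-03 6.000e-03]
  rot [-0.004 -0.004  0.001]
```

```bash
python3 -m jog '[{"linear":[0.05,0.077,-0.022],"rotation":[0,0,0],"grip":45},{"linear":[0.1,0.077,-0.022],"rotation":[0,0,0],"grip":45},{"linear":[0.16,0.077,-0.022],"rotation":[0,0,0],"grip":45},{"linear":[0.2,0.077,-0.022],"rotation":[0,0,0],"grip":45},{"linear":[0.23,0.077,-0.022],"rotation":[0,0,0],"grip":45},{"linear":[0.25,0.077,-0.022],"rotation":[0,0,0],"grip":45},{"linear":[0.258,0.077,-0.022],"rotation":[0,0,0],"grip":45},{"linear":[0.258,0.077,-0.022],"rotation":[0,0,0],"grip":45}]' 25; python3 plan.py 633.8 15.6 107 126.3; python3 - <<'E'
from look import *
p,d=snap('side','side1')
cv2.imwrite('pics/s1.png',cv2.cvtColor(cv2.resize(p[100:280,180:330],None,fx=4,fy=3.3),cv2.COLOR_RGB2BGR))
E
```

```text
time_s: 2.52
eef_pos: [633.8, 15.3, 108.5]
ee_rot: [0.63, 0.32, 0.631, -0.32]
force: [0.9, 0.0, -0.0]
grip_width: 0.526
t 2.5167 pos [633.8  15.3 108.5] jaw -53.8 tilt x [-0.001  0.001 -1.   ] q [-0.16  0.66  1.29  0.    1.19  0.78] F [ 0.9  0.  -0. ] w 44.7
  lin [ 0.005  0.001 -0.001]
  rot [6.278e+00 1.000e-03 6.000e-03]
  rot [-0.005 -0.004  0.001]
```

View pics/s1.png

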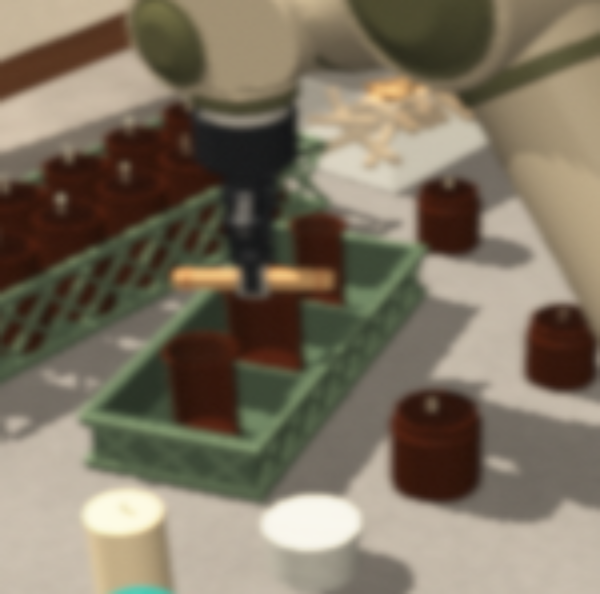

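The fingers straddle the bar at mid-length, crop (252,280). Closing now, then a lift.

```bash
python3 -m jog '[{"linear":[0.006,0,0],"rotation":[0,0,0],"grip":30},{"linear":[0.006,0,0],"rotation":[0,0,0],"grip":20},{"linear":[0.006,0,0],"rotation":[0,0,0],"grip":8},{"linear":[0.006,0,0],"rotation":[0,0,0],"grip":8},{"linear":[0.006,0,0],"rotation":[0,0,0],"grip":8},{"linear":[0.006,0,0],"rotation":[0,0,0],"grip":8},{"linear":[-0.02,0,0],"rotation":[0,0,0],"grip":8},{"linear":[-0.08,0,0],"rotation":[0,0,0],"grip":8},{"linear":[-0.16,0,0],"rotation":[0,0,0],"grip":8},{"linear":[-0.25,0,0],"rotation":[0,0,0],"grip":8},{"linear":[-0.25,0,0],"rotation":[0,0,0],"grip":8}]' 25; python3 plan.py 487.5 -386.5 120 64.8; python3 - <<'E'
from look import *
p,d=snap('side','side2')
cv2.imwrite('pics/s2.png',cv2.cvtColor(cv2.resize(p[60:240,180:330],None,fx=4,fy=3.3),cv2.COLOR_RGB2BGR))
E
```

```text
time_s: 3.48
eef_pos: [635.9, 15.1, 190.1]
ee_rot: [0.633, 0.321, 0.628, -0.319]
force: [0.3, -0.9, 0.3]
grip_width: 0.173
t 3.4833 pos [635.9  15.1 190.1] jaw -53.8 tilt x [ 0.008 -0.    -1.   ] q [-0.16  0.59  1.2   0.    1.35  0.78] F [ 0.3 -0.9  0.3] w 14.7
  lin [ 0.23  -1.191  0.787]
  rot [-4.14e+00  2.00e-02  3.00e-03]
  rot [ 2.143e+00  2.000e-03 -1.700e-02]
```

View pics/s2.png

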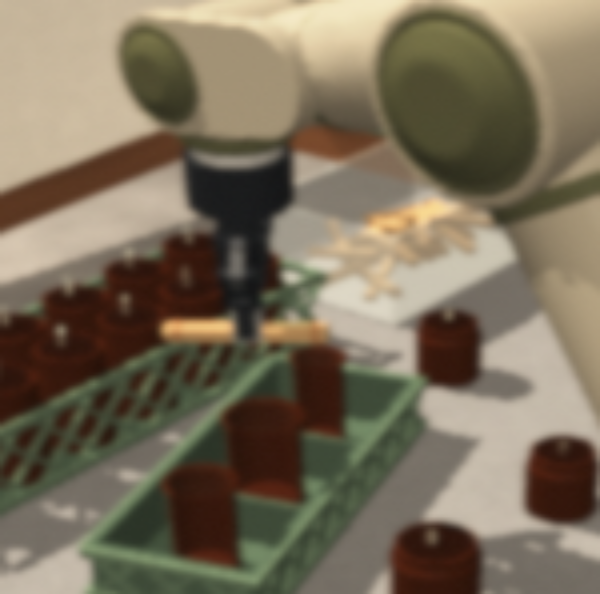

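```bash
python3 -m jog '[{"linear":[0,-0.08,0.05],"rotation":[0.2,0,0],"grip":8},{"linear":[0,-0.2,0.13],"rotation":[0.4,0,0],"grip":8},{"linear":[0,-0.32,0.21],"rotation":[0.6,0,0],"grip":8},{"linear":[0,-0.44,0.29],"rotation":[0.8,0,0],"grip":8},{"linear":[0,-0.56,0.37],"rotation":[1,0,-0.01],"grip":8},{"linear":[0,-0.66,0.44],"rotation":[1,0,-0.01],"grip":8},{"linear":[0,-0.76,0.5],"rotation":[1,0,-0.01],"grip":8},{"linear":[0,-0.8,0.53],"rotation":[1,0,-0.01],"grip":8}]'; python3 plan.py 487.5 -386.5 120 64.8
```

```text
time_s: 4.2
eef_pos: [533.1, -258.4, 185.9]
ee_rot: [0.531, 0.466, 0.531, -0.468]
force: [0.6, -0.4, -0.8]
grip_width: 0.178
t 4.2 pos [ 533.1 -258.4  185.9] jaw -82.7 tilt x [-0.001 -0.001 -1.   ] q [-0.65  0.5   1.35 -0.    1.29  0.8 ] F [ 0.6 -0.4 -0.8] w 15.1
  lin [ 0.22  -0.205  0.404]
  rot [-5.148e+00 -3.000e-03  4.000e-03]
  rot [1.135 0.003 0.002]
```

```bash
python3 -m jog '[{"linear":[0.02,-0.05,0.1],"rotation":[0.24,0,0],"grip":8},{"linear":[0.05,-0.1,0.2],"rotation":[0.48,0,0],"grip":8},{"linear":[0.08,-0.15,0.3],"rotation":[0.72,0,0],"grip":8},{"linear":[0.12,-0.205,0.4],"rotation":[0.95,0,0],"grip":8},{"linear":[0.2,-0.205,0.404],"rotation":[1,0,0],"grip":8},{"linear":[0.22,-0.205,0.404],"rotation":[1,0,0],"grip":8},{"linear":[0.22,-0.205,0.404],"rotation":[1,0,0],"grip":8}]'; python3 plan.py 487.5 -386.5 6 64.8
```

```text
time_s: 4.78
eef_pos: [487.0, -385.2, 117.8]
ee_rot: [-0.398, -0.583, -0.401, 0.584]
force: [0.6, 0.2, -0.5]
grip_width: 0.173
t 4.7833 pos [ 487.  -385.2  117.8] jaw -111.2 tilt x [-0.005  0.003 -1.   ] q [-0.86  0.63  1.33 -0.    1.19  1.09] F [ 0.6  0.2 -0.5] w 14.7
  lin [0.373 0.005 0.004]
  rot [-6.145e+00 -1.600e-02 -2.000e-03]
  rot [ 0.138 -0.002  0.011]
```

```bash
python3 -m jog '[{"linear":[0.08,0.005,0.004],"rotation":[0.138,0,0.011],"grip":8},{"linear":[0.17,0.005,0.004],"rotation":[0.138,0,0.011],"grip":8},{"linear":[0.25,0.005,0.004],"rotation":[0.138,0,0.011],"grip":8},{"linear":[0.31,0.005,0.004],"rotation":[0.138,0,0.011],"grip":8},{"linear":[0.34,0.005,0.004],"rotation":[0.138,0,0.011],"grip":8},{"linear":[0.355,0.005,0.004],"rotation":[0.138,0,0.011],"grip":8},{"linear":[0.362,0.005,0.004],"rotation":[0.138,0,0.011],"grip":8},{"linear":[0.366,0.005,0.004],"rotation":[0.138,0,0.011],"grip":8},{"linear":[0.366,0.005,0.004],"rotation":[0.138,0,0.011],"grip":8}]'; python3 plan.py 487.5 -386.5 6 64.8; python3 - <<'E'
from look import *
p,d=snap('side','side3'); p2,d2=snap('top','top3')
a=np.hstack([cv2.resize(p[100:220,300:420],(400,400)),cv2.resize(p2[150:270,360:480],(400,400))])
cv2.imwrite('pics/s3.png',cv2.cvtColor(a,cv2.COLOR_RGB2BGR))
E
```

```text
time_s: 5.53
eef_pos: [487.9, -386.8, 9.1]
ee_rot: [0.38, 0.597, 0.379, -0.597]
force: [-0.2, -0.3, -0.6]
grip_width: 0.174
t 5.5333 pos [ 487.9 -386.8    9.1] jaw -115.2 tilt x [ 0.002 -0.001 -1.   ] q [-0.86  0.76  1.4   0.    0.98  1.15] F [-0.2 -0.3 -0.6] w 14.8
  lin [ 0.01  -0.002 -0.   ]
  rot [-6.282e+00  6.000e-03 -0.000e+00]
  rot [ 0.001 -0.    -0.004]
```

View pics/s3.png

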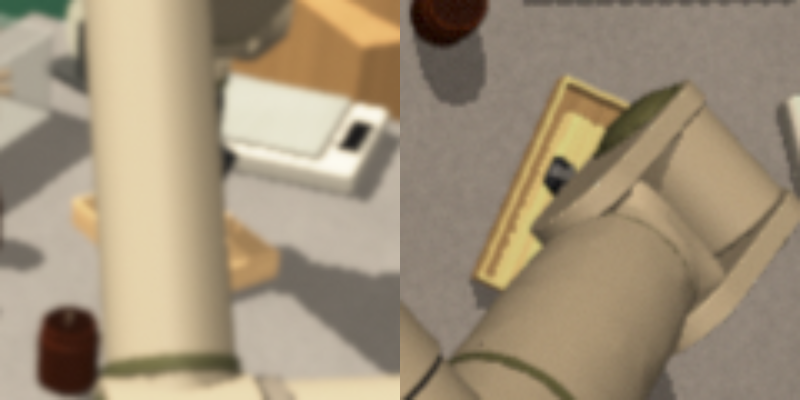

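The arm hides the bar in both views, so I'll feel for the floor with small steps.

```bash
python3 -m jog '[{"linear":[0.004,0,0],"rotation":[0,0,0],"grip":8},{"linear":[0.006,0,0],"rotation":[0,0,0],"grip":8},{"linear":[0.006,0,0],"rotation":[0,0,0],"grip":8}]'; python3 -m jog '[{"linear":[0.004,0,0],"rotation":[0,0,0],"grip":8},{"linear":[0.004,0,0],"rotation":[0,0,0],"grip":8}]';
```

```text
time_s: 5.88
eef_pos: [487.8, -386.9, 7.3]
ee_rot: [0.379, 0.597, 0.378, -0.597]
force: [0.4, 0.3, -0.6]
grip_width: 0.179
time_s: 6.05
eef_pos: [487.9, -387.0, 6.8]
ee_rot: [0.38, 0.597, 0.378, -0.597]
force: [-2.2, 1.9, 6.7]
grip_width: 0.171
```

Contact at 6.7 N. Opening partly, then going up.

```bash
python3 -m jog '[{"linear":[0,0,0],"rotation":[0,0,0],"grip":22},{"linear":[0,0,0],"rotation":[0,0,0],"grip":34},{"linear":[0,0,0],"rotation":[0,0,0],"grip":34},{"linear":[-0.03,0,0],"rotation":[0,0,0],"grip":34},{"linear":[-0.12,0,0],"rotation":[0,0,0],"grip":34},{"linear":[-0.25,0,0],"rotation":[0,0,0],"grip":60},{"linear":[-0.38,0,0],"rotation":[0,0,0],"grip":70},{"linear":[-0.5,0,0],"rotation":[0,0,0],"grip":70},{"linear":[-0.62,0,0],"rotation":[0,0,0],"grip":70},{"linear":[-0.75,0,0],"rotation":[0,0,0],"grip":70},{"linear":[-0.78,0,0],"rotation":[0,0,0],"grip":70}]'; python3 plan.py 586.5 365.1 240 16.6
```

```text
time_s: 6.97
eef_pos: [488.5, -387.7, 248.4]
ee_rot: [0.383, 0.598, 0.375, -0.596]
force: [-0.4, -0.9, 0.3]
grip_width: 0.821
t 6.9667 pos [ 488.5 -387.7  248.4] jaw -115.2 tilt x [ 0.009 -0.009 -1.   ] q [-0.86  0.52  1.15  0.    1.46  1.15] F [-0.4 -0.9  0.3] w 69.8
  lin [ 0.009 -0.772 -2.41 ]
  rot [-4.6e+00  3.1e-02 -2.0e-03]
  rot [ 1.683 -0.002 -0.026]
```

```bash
python3 plan.py 586.5 365.1 240 -100; python3 -m jog '[{"linear":[0,-0.3,-0.95],"rotation":[-0.52,0,0],"grip":70},{"linear":[0,-0.3,-0.95],"rotation":[-0.52,0,0],"grip":70},{"linear":[0,-0.3,-0.95],"rotation":[-0.52,0,0],"grip":70},{"linear":[0,-0.3,-0.95],"rotation":[-0.52,0,0],"grip":70},{"linear":[0,-0.3,-0.95],"rotation":[-0.52,0,0],"grip":70},{"linear":[0,-0.3,-0.95],"rotation":[-0.52,0,0],"grip":70},{"linear":[0,-0.3,-0.95],"rotation":[-0.52,0,0],"grip":70},{"linear":[0,-0.3,-0.95],"rotation":[-0.52,0,0],"grip":70},{"linear":[0,-0.3,-0.95],"rotation":[-0.52,0,0],"grip":70}]';python3 plan.py 586.5 365.1 240 -100; 
```

```text
t 6.9667 pos [ 488.5 -387.7  248.4] jaw -115.2 tilt x [ 0.009 -0.009 -1.   ] q [-0.86  0.52  1.15  0.    1.46  1.15] F [-0.4 -0.9  0.3] w 69.8
  lin [ 0.009 -0.772 -2.41 ]
  rot [-0.53   0.012 -0.022]
  rot [ 5.753 -0.032 -0.017]
time_s: 7.72
eef_pos: [528.4, -89.3, 246.7]
ee_rot: [0.459, 0.542, 0.45, -0.541]
force: [0.6, -1.0, -0.4]
grip_width: 0.822
t 7.7167 pos [528.4 -89.3 246.7] jaw -100.1 tilt x [ 0.009 -0.009 -1.   ] q [-0.38  0.32  1.45 -0.    1.36  1.36] F [ 0.6 -1.  -0.4] w 69.9
  lin [ 0.01  -0.074 -1.525]
  rot [-0.002  0.014 -0.022]
  rot [ 6.281 -0.034 -0.023]
```

```bash
python3 - <<'E'
from look import *
p2,d2=snap('top','top4')
cv2.imwrite('pics/s4.png',cv2.cvtColor(p2,cv2.COLOR_RGB2BGR))
E
```

```text
(no output)
```

View pics/s4.png

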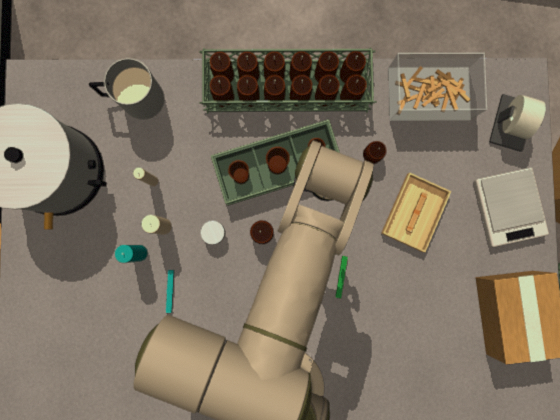

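The bar lies in the tray at (417,212) and the three sleeves are clear. On to the slim candle.

```bash
python3 -m jog '[{"linear":[0,-0.05,-1],"rotation":[0,0.014,-0.022],"grip":70},{"linear":[0,-0.05,-1],"rotation":[0,0.014,-0.022],"grip":70},{"linear":[0,-0.05,-1],"rotation":[0,0.014,-0.022],"grip":70},{"linear":[0,-0.05,-1],"rotation":[0,0.014,-0.022],"grip":70},{"linear":[0,-0.05,-1],"rotation":[0,0.014,-0.022],"grip":70},{"linear":[0,-0.05,-1],"rotation":[0,0.014,-0.022],"grip":70},{"linear":[0,-0.05,-1],"rotation":[0,0.014,-0.022],"grip":70},{"linear":[0,-0.05,-1],"rotation":[0,0.014,-0.022],"grip":70},{"linear":[0,-0.05,-1],"rotation":[0,0.014,-0.022],"grip":70}]';python3 plan.py 586.5 365.1 200 -100
```

```text
time_s: 8.52
eef_pos: [566.9, 207.8, 243.4]
ee_rot: [-0.454, -0.541, -0.454, 0.542]
force: [-0.1, -0.8, -0.5]
grip_width: 0.824
t 8.5167 pos [566.9 207.8 243.4] jaw -100.1 tilt x [-0.001 -0.001 -1.   ] q [ 0.16  0.48  1.22 -0.    1.44  1.9 ] F [-0.1 -0.8 -0.5] w 70.0
  lin [ 0.144 -0.027 -0.528]
  rot [-0.002  0.002  0.002]
  rot [ 6.281e+00  3.000e-03 -3.000e-03]
```

```bash
python3 -m jog '[{"linear":[0.02,-0.007,-0.13],"rotation":[0,0,0],"grip":70},{"linear":[0.05,-0.015,-0.26],"rotation":[0,0,0],"grip":70},{"linear":[0.09,-0.02,-0.38],"rotation":[0,0,0],"grip":70},{"linear":[0.12,-0.027,-0.48],"rotation":[0,0,0],"grip":70},{"linear":[0.135,-0.027,-0.528],"rotation":[0,0,0],"grip":70},{"linear":[0.144,-0.027,-0.528],"rotation":[0,0,0],"grip":70},{"linear":[0.144,-0.027,-0.528],"rotation":[0,0,0],"grip":70}]';python3 plan.py 586.5 365.1 100 -100; python3 - <<'E'
from look import *
p,d=snap('side','side5'); p2,d2=snap('top','top5')
a=np.hstack([cv2.resize(p[180:300,110:230],(400,400)),cv2.resize(p2[120:240,90:210],(400,400))])
cv2.imwrite('pics/s5.png',cv2.cvtColor(a,cv2.COLOR_RGB2BGR))
E
```

```text
time_s: 9.1
eef_pos: [587.4, 362.9, 198.9]
ee_rot: [-0.454, -0.541, -0.454, 0.543]
force: [-0.1, -0.3, -0.7]
grip_width: 0.818
t 9.1 pos [587.4 362.9 198.9] jaw -100.2 tilt x [-0.002 -0.002 -1.   ] q [ 0.38  0.72  0.95 -0.    1.48  2.13] F [-0.1 -0.3 -0.7] w 69.5
  lin [ 0.33  -0.003 -0.008]
  rot [-0.006  0.005  0.004]
  rot [ 6.278  0.007 -0.008]
```

View pics/s5.png

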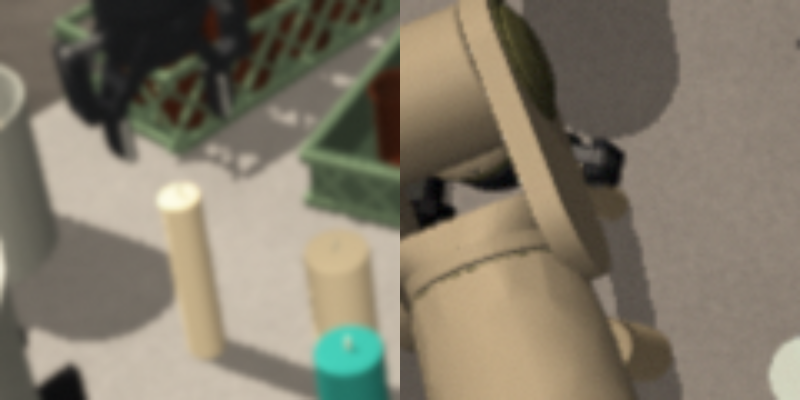

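The open fingers straddle the candle, left crop (180,195). Descending.

```bash
python3 -m jog '[{"linear":[0.03,-0.003,-0.008],"rotation":[0,0,0],"grip":70},{"linear":[0.07,-0.003,-0.008],"rotation":[0,0,0],"grip":70},{"linear":[0.13,-0.003,-0.008],"rotation":[0,0,0],"grip":70},{"linear":[0.19,-0.003,-0.008],"rotation":[0,0,0],"grip":70},{"linear":[0.25,-0.003,-0.008],"rotation":[0,0,0],"grip":70},{"linear":[0.3,-0.003,-0.008],"rotation":[0,0,0],"grip":70},{"linear":[0.325,-0.003,-0.008],"rotation":[0,0,0],"grip":70},{"linear":[0.33,-0.003,-0.008],"rotation":[0,0,0],"grip":70},{"linear":[0.33,-0.003,-0.008],"rotation":[0,0,0],"grip":70}]';python3 plan.py 586.5 365.1 100 -100; python3 - <<'E'
from look import *
p,d=snap('side','side6')
a=np.hstack([cv2.resize(p[180:300,110:230],(500,500))])
cv2.imwrite('pics/s6.png',cv2.cvtColor(a,cv2.COLOR_RGB2BGR))
E
```

```text
time_s: 9.95
eef_pos: [587.2, 364.5, 101.8]
ee_rot: [-0.453, -0.542, -0.453, 0.543]
force: [0.2, 0.2, -0.0]
grip_width: 0.824
t 9.95 pos [587.2 364.5 101.8] jaw -100.3 tilt x [-0.001 -0.001 -1.   ] q [ 0.39  0.79  1.07 -0.    1.28  2.14] F [ 0.2  0.2 -0. ] w 70.1
  lin [ 0.006 -0.003 -0.002]
  rot [-0.009  0.002  0.001]
  rot [ 6.274e+00  1.000e-03 -4.000e-03]
```

View pics/s6.png

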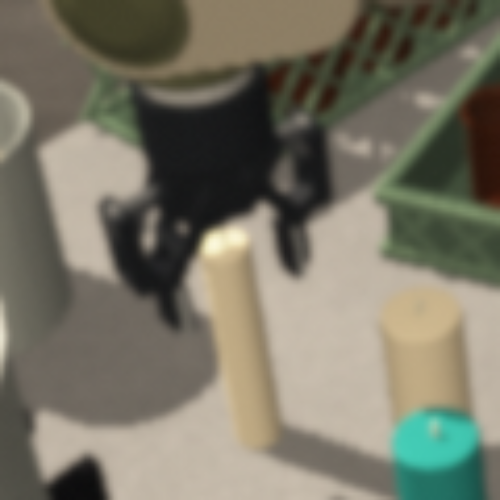

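```bash
python3 -m jog '[{"linear":[0.003,-0.003,-0.002],"rotation":[0,0,0],"grip":55},{"linear":[0.003,-0.003,-0.002],"rotation":[0,0,0],"grip":42},{"linear":[0.003,-0.003,-0.002],"rotation":[0,0,0],"grip":36},{"linear":[0.003,-0.003,-0.002],"rotation":[0,0,0],"grip":32},{"linear":[0.003,-0.003,-0.002],"rotation":[0,0,0],"grip":28},{"linear":[0.003,-0.003,-0.002],"rotation":[0,0,0],"grip":22},{"linear":[0.003,-0.003,-0.002],"rotation":[0,0,0],"grip":20},{"linear":[0.003,-0.003,-0.002],"rotation":[0,0,0],"grip":20},{"linear":[0.003,-0.003,-0.002],"rotation":[0,0,0],"grip":20}]' 40; python3 plan.py 586.5 365.1 100 -100
python3 -m jog '[{"linear":[-0.01,0,0],"rotation":[0,0,0],"grip":20},{"linear":[-0.05,0,0],"rotation":[0,0,0],"grip":20},{"linear":[-0.12,0,0],"rotation":[0,0,0],"grip":20},{"linear":[-0.21,0,0],"rotation":[0,0,0],"grip":20},{"linear":[-0.3,0,0],"rotation":[0,0,0],"grip":20},{"linear":[-0.38,0,0],"rotation":[0,0,0],"grip":20},{"linear":[-0.44,0,0],"rotation":[0,0,0],"grip":20},{"linear":[-0.45,0,0],"rotation":[0,0,0],"grip":20}]';python3 plan.py 663 -97 235 -100;python3 - <<'E'
from look import *
p,d=snap('side','side7')
a=np.hstack([cv2.resize(p[100:300,60:260],(500,500))])
cv2.imwrite('pics/s7.png',cv2.cvtColor(a,cv2.COLOR_RGB2BGR))
E
```

```text
time_s: 10.75
eef_pos: [586.9, 365.8, 102.1]
ee_rot: [0.454, 0.543, 0.453, -0.542]
force: [-0.1, 1.2, 4.0]
grip_width: 0.343
t 10.75 pos [586.9 365.8 102.1] jaw -100.2 tilt x [ 0.002  0.    -1.   ] q [ 0.39  0.79  1.07 -0.    1.28  2.14] F [-0.1  1.2  4. ] w 29.2
  lin [ 0.007 -0.001  0.002]
  rot [-0.008 -0.001 -0.003]
  rot [ 6.275e+00 -5.000e-03  1.000e-03]
time_s: 11.42
eef_pos: [587.4, 365.9, 241.6]
ee_rot: [0.454, 0.545, 0.452, -0.54]
force: [-1.5, -0.4, -0.7]
grip_width: 0.339
t 11.4167 pos [587.4 365.9 241.6] jaw -100.2 tilt x [ 0.007  0.002 -1.   ] q [ 0.39  0.7   0.87 -0.    1.56  2.14] F [-1.5 -0.4 -0.7] w 28.8
  lin [0.021 0.522 1.474]
  rot [-0.009 -0.007 -0.013]
  rot [ 6.275 -0.021  0.01 ]
```

View pics/s7.png

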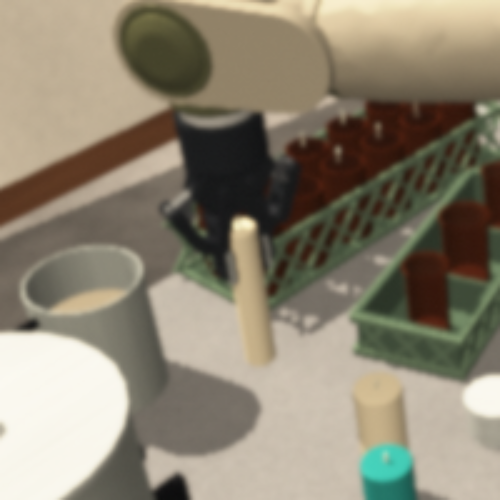

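```bash
python3 -m jog '[{"linear":[0,0.01,0.03],"rotation":[0,0,0],"grip":20},{"linear":[0,0.03,0.09],"rotation":[0,0,0],"grip":20},{"linear":[0,0.06,0.17],"rotation":[0,0,0],"grip":20},{"linear":[0,0.1,0.27],"rotation":[0,-0.01,-0.01],"grip":20},{"linear":[0,0.13,0.37],"rotation":[0,-0.01,-0.01],"grip":20},{"linear":[0,0.17,0.47],"rotation":[0,-0.01,-0.01],"grip":20},{"linear":[0,0.2,0.57],"rotation":[0,-0.01,-0.01],"grip":20},{"linear":[0,0.24,0.67],"rotation":[0,-0.01,-0.01],"grip":20},{"linear":[0,0.28,0.77],"rotation":[0,-0.01,-0.01],"grip":20},{"linear":[0,0.31,0.86],"rotation":[0,-0.01,-0.01],"grip":20},{"linear":[0,0.34,0.92],"rotation":[0,-0.01,-0.01],"grip":20},{"linear":[0,0.35,0.95],"rotation":[0,-0.01,-0.01],"grip":20},{"linear":[0,0.35,0.95],"rotation":[0,-0.01,-0.01],"grip":20}]';python3 plan.py 663 -97 235 -100
```

```text
time_s: 12.55
eef_pos: [639.5, 64.5, 238.2]
ee_rot: [-0.453, -0.542, -0.453, 0.545]
force: [-0.2, -0.5, -1.0]
grip_width: 0.34
t 12.55 pos [639.5  64.5 238.2] jaw -100.4 tilt x [-0.003 -0.003 -1.   ] q [-0.08  0.58  1.08 -0.    1.48  1.67] F [-0.2 -0.5 -1. ] w 28.9
  lin [0.012 0.174 0.515]
  rot [-0.014  0.007  0.005]
  rot [ 6.269  0.008 -0.011]
```

```bash
python3 -m jog '[{"linear":[0,0.01,0.04],"rotation":[0,0,0],"grip":20},{"linear":[0,0.04,0.12],"rotation":[0,0.007,0.005],"grip":20},{"linear":[0,0.07,0.22],"rotation":[0,0.007,0.005],"grip":20},{"linear":[0,0.11,0.32],"rotation":[0,0.007,0.005],"grip":20},{"linear":[0,0.14,0.42],"rotation":[0,0.007,0.005],"grip":20},{"linear":[0,0.165,0.49],"rotation":[0,0.007,0.005],"grip":20},{"linear":[0.01,0.174,0.515],"rotation":[0,0.007,0.005],"grip":20},{"linear":[0.012,0.174,0.515],"rotation":[0,0.007,0.005],"grip":20},{"linear":[0.012,0.174,0.515],"rotation":[0,0.007,0.005],"grip":20}]';python3 plan.py 663 -97 235 -100;python3 - <<'E'
from look import *
p,d=snap('side','side8'); p2,d2=snap('top','top8')
a=np.hstack([cv2.resize(p[80:230,200:350],(450,450)),cv2.resize(p2[100:200,260:360],(350,450))])
cv2.imwrite('pics/s8.png',cv2.cvtColor(a,cv2.COLOR_RGB2BGR))
E
```

```text
time_s: 13.3
eef_pos: [662.7, -95.6, 234.3]
ee_rot: [-0.452, -0.543, -0.453, 0.543]
force: [-0.3, 0.6, -1.6]
grip_width: 0.34
t 13.3 pos [662.7 -95.6 234.3] jaw -100.4 tilt x [-0.001  0.001 -1.   ] q [-0.32  0.65  0.98  0.    1.52  1.43] F [-0.3  0.6 -1.6] w 28.9
  lin [-0.002  0.002  0.004]
  rot [-0.012 -0.001  0.003]
  rot [6.271e+00 4.000e-03 2.000e-03]
```

View pics/s8.png

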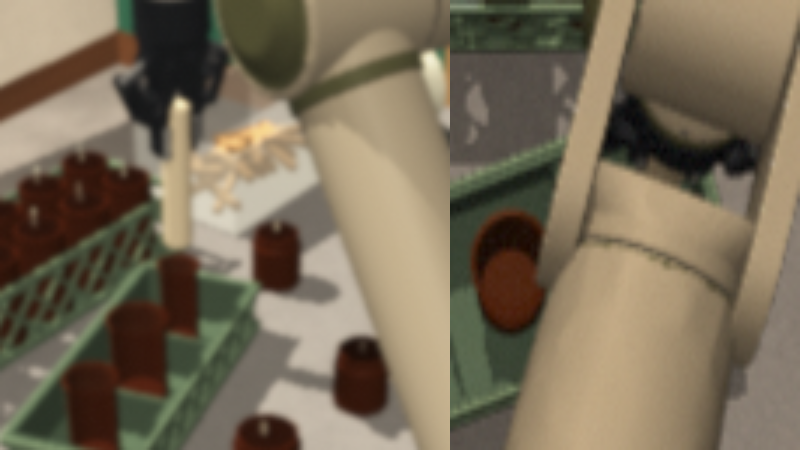

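```bash
cat > side.py <<'E'
from look import *
c=calibration('side');K=np.array(c['intrinsics']);T=np.linalg.inv(np.array(c['world_from_camera']))
def pr(P):
    q=T[:3,:3]@np.array(P,float)+T[:3,3]; q=K@[q[0],-q[1],-q[2]]; return q[:2]/q[2]
def edges(row,u0,sgn,w=16,img=None):
    # candle bright (sgn=1) or dark: subpixel strongest rise/fall of grey about u0
    r=cv2.GaussianBlur(img,(1,5),0)[int(round(row))].astype(float)
    us=np.arange(int(u0-w),int(u0+w)); g=np.gradient(r)[us]*sgn
    h=int(w)
    def sub(i,a): 
        i=np.clip(i,1,len(a)-2); y=a[i-1:i+2]; return us[i]+(y[0]-y[2])/(2*(y[0]-2*y[1]+y[2])+1e-9)
    return sub(np.argmax(g[:h]),g),sub(h+np.argmax(-g[h:]),-g)
E
python3 - <<'E'
from side import *
p=np.load('pics/side8.npz')['p']; g=p[...,2]  # blue 
R=p[...,0]
print('candle rows')
s=sense()['eef_pos']
for z in (140,150,160,170,180,190):
    u,v=pr([s[0],s[1],z]); e=edges(v,u,1,12,p[...,1]); print(z,np.round([u,v,*e,(e[0]+e[1])/2],1))
p0=np.load('pics/side0.npz')['p']
print('sleeve narrow')
for z in (98,90,85,80,75):
    u,v=pr([663,-97,z]); e=edges(v,u,-1,15,p[...,1]); print(z,np.round([u,v,*e,(e[0]+e[1])/2],1))
print('sleeve wide')
for z in (98,90,85,80,75):
    u,v=pr([631.5,8.4,z]); e=edges(v,u,-1,18,p[...,1]); print(z,np.round([u,v,*e,(e[0]+e[1])/2],1))
E
```

```text
candle rows
140 [259.4 158.8 253.5 260.9 257.2]
150 [259.3 156.  251.6 261.  256.3]
160 [259.2 153.2 253.5 260.8 257.2]
170 [259.1 150.4 253.4 264.5 259. ]
180 [259.  147.5 253.4 260.5 257. ]
190 [258.9 144.7 250.2 260.7 255.5]
sleeve narrow
98 [260.1 169.9 252.5 265.4 258.9]
90 [260.2 172.1 245.9 265.3 255.6]
85 [260.2 173.4 245.3 265.4 255.4]
80 [260.3 174.7 253.3 265.7 259.5]
75 [260.3 176.1 253.4 265.7 259.5]
sleeve wide
98 [246.2 187.7 233.3 261.5 247.4]
90 [246.3 189.9 231.3 255.  243.2]
85 [246.4 191.3 230.6 255.  242.8]
80 [246.5 192.7 229.  255.  242. ]
75 [246.6 194.  228.1 255.  241.5]
```

```bash
python3 - <<'E'
from side import *
p=np.load('pics/side8.npz')['p'].astype(int)
for r in (150,154,158): print(r,[tuple(x) for x in p[r,246:272]])
for r in (172,175): print(r,[tuple(x) for x in p[r,246:276]])
E
```

```text
150 [(np.int64(93), np.int64(102), np.int64(73)), (np.int64(87), np.int64(97), np.int64(71)), (np.int64(77), np.int64(88), np.int64(65)), (np.int64(69), np.int64(79), np.int64(58)), (np.int64(66), np.int64(75), np.int64(55)), (np.int64(69), np.int64(80), np.int64(59)), (np.int64(83), np.int64(91), np.int64(68)), (np.int64(118), np.int64(117), np.int64(88)), (np.int64(168), np.int64(156), np.int64(120)), (np.int64(199), np.int64(180), np.int64(140)), (np.int64(203), np.int64(182), np.int64(142)), (np.int64(197), np.int64(176), np.int64(137)), (np.int64(194), np.int64(174), np.int64(135)), (np.int64(192), np.int64(171), np.int64(134)), (np.int64(187), np.int64(166), np.int64(129)), (np.int64(180), np.int64(160), np.int64(124)), (np.int64(172), np.int64(154), np.int64(123)), (np.int64(178), np.int64(166), np.int64(141)), (np.int64(198), np.int64(189), np.int64(170)), (np.int64(213), np.int64(206), np.int64(188)), (np.int64(218), np.int64(212), np.int64(194)), (np.int64(218), np.int64(212), np.int64(195)), (np.int64(218), np.int64(212), np.int64(194)), (np.int64(216), np.int64(209), np.i
[... 4492 characters left out ...]
.int64(52), np.int64(22), np.int64(12)), (np.int64(53), np.int64(23), np.int64(12)), (np.int64(53), np.int64(22), np.int64(11)), (np.int64(54), np.int64(25), np.int64(14)), (np.int64(52), np.int64(27), np.int64(16)), (np.int64(49), np.int64(37), np.int64(26)), (np.int64(53), np.int64(54), np.int64(40)), (np.int64(59), np.int64(68), np.int64(51)), (np.int64(61), np.int64(73), np.int64(55)), (np.int64(61), np.int64(72), np.int64(54)), (np.int64(62), np.int64(73), np.int64(55)), (np.int64(62), np.int64(74), np.int64(55)), (np.int64(63), np.int64(74), np.int64(56)), (np.int64(63), np.int64(75), np.int64(57)), (np.int64(64), np.int64(76), np.int64(57)), (np.int64(65), np.int64(78), np.int64(58))]
```

Relative to the sleeve, the candle is within about 1.5 mm (side view: candle centre u≈258.4, sleeve u≈259.5). I'll correct that and start inserting.

```bash
python3 plan.py 662.7 -97.3 203 -100; python3 -m jog '[{"linear":[0.02,0.001,0.005],"rotation":[0,0,0],"grip":20},{"linear":[0.05,0.001,0.005],"rotation":[0,0,0],"grip":20},{"linear":[0.08,0.001,0.006],"rotation":[0,0,0],"grip":20},{"linear":[0.1,0.001,0.006],"rotation":[0,0,0],"grip":20},{"linear":[0.105,0.001,0.006],"rotation":[0,0,0],"grip":20},{"linear":[0.105,0.001,0.006],"rotation":[0,0,0],"grip":20}]';python3 plan.py 662.7 -97.3 115 -100
```

```text
t 13.4 pos [662.8 -95.1 235. ] jaw -100.3 tilt x [-0.  0. -1.] q [-0.32  0.65  0.98  0.    1.52  1.43] F [-0.6 -0.2 -0.4] w 28.9
  lin [0.107 0.001 0.007]
  rot [-0.01  -0.001  0.001]
  rot [6.273e+00 1.000e-03 1.000e-03]
time_s: 13.9
eef_pos: [662.6, -96.8, 202.6]
ee_rot: [-0.453, -0.543, -0.454, 0.543]
force: [0.6, 0.6, -0.1]
grip_width: 0.339
t 13.9 pos [662.6 -96.8 202.6] jaw -100.3 tilt x [-0.002  0.001 -1.   ] q [-0.32  0.66  1.03  0.    1.45  1.43] F [ 0.6  0.6 -0.1] w 28.8
  lin [0.292 0.001 0.002]
  rot [-0.01  -0.001  0.003]
  rot [6.273e+00 5.000e-03 2.000e-03]
```

```bash
python3 -m jog '[{"linear":[0.012,0.001,0.001],"rotation":[0,0,0],"grip":20},{"linear":[0.025,0.001,0.001],"rotation":[0,0,0],"grip":20},{"linear":[0.04,0.001,0.001],"rotation":[0,0,0],"grip":20},{"linear":[0.04,0.001,0.001],"rotation":[0,0,0],"grip":20}]';python3 plan.py 662.7 -97.3 115 -100
```

```text
time_s: 14.23
eef_pos: [662.6, -96.9, 189.5]
ee_rot: [-0.452, -0.542, -0.454, 0.543]
force: [0.9, 0.4, -2.0]
grip_width: 0.341
t 14.2333 pos [662.6 -96.9 189.5] jaw -100.3 tilt x [-0.003  0.002 -1.   ] q [-0.32  0.67  1.05  0.    1.42  1.43] F [ 0.9  0.4 -2. ] w 29.0
  lin [0.248 0.001 0.001]
  rot [-0.01  -0.002  0.006]
  rot [6.273e+00 9.000e-03 3.000e-03]
```

It's inside without resistance. Continuing gently.

```bash
python3 -m jog '[{"linear":[0.03,0,0],"rotation":[0,0,0],"grip":20},{"linear":[0.06,0,0],"rotation":[0,0,0],"grip":20},{"linear":[0.09,0,0],"rotation":[0,0,0],"grip":20},{"linear":[0.12,0,0],"rotation":[0,0,0],"grip":20},{"linear":[0.15,0,0],"rotation":[0,0,0],"grip":20},{"linear":[0.18,0,0],"rotation":[0,0,0],"grip":20},{"linear":[0.2,0,0],"rotation":[0,0,0],"grip":20},{"linear":[0.22,0,0],"rotation":[0,0,0],"grip":20},{"linear":[0.22,0,0],"rotation":[0,0,0],"grip":20}]';python3 plan.py 662.7 -97.3 115 -100
```

```text
time_s: 14.98
eef_pos: [662.4, -96.3, 122.1]
ee_rot: [-0.452, -0.543, -0.455, 0.543]
force: [4.4, 4.1, -3.3]
grip_width: 0.342
t 14.9833 pos [662.4 -96.3 122.1] jaw -100.3 tilt x [-0.003  0.003 -1.   ] q [-0.32  0.72  1.14  0.    1.28  1.43] F [ 4.4  4.1 -3.3] w 29.1
  lin [0.024 0.002 0.003]
  rot [-0.01  -0.004  0.007]
  rot [6.273e+00 1.100e-02 6.000e-03]
```

```bash
python3 -m jog '[{"linear":[0.006,0.002,-0.001],"rotation":[0,0,0],"grip":20},{"linear":[0.012,0.002,-0.001],"rotation":[0,0,0],"grip":20},{"linear":[0.018,0.002,-0.001],"rotation":[0,0,0],"grip":20},{"linear":[0.02,0.002,-0.001],"rotation":[0,0,0],"grip":20}]'; python3 -m jog '[{"linear":[0.004,0,0],"rotation":[0,0,0],"grip":20},{"linear":[0.004,0,0],"rotation":[0,0,0],"grip":20}]'
```

```text
time_s: 15.32
eef_pos: [662.9, -96.2, 115.7]
ee_rot: [-0.452, -0.542, -0.455, 0.543]
force: [1.0, 1.3, 1.1]
grip_width: 0.344
time_s: 15.48
eef_pos: [663.1, -96.4, 115.1]
ee_rot: [-0.452, -0.543, -0.454, 0.543]
force: [1.2, 1.6, 3.3]
grip_width: 0.342
```

```bash
python3 -m jog '[{"linear":[0.003,0,0],"rotation":[0,0,0],"grip":20},{"linear":[0.003,0,0],"rotation":[0,0,0],"grip":20}]'; python3 -m jog '[{"linear":[0,0,0],"rotation":[0,0,0],"grip":32},{"linear":[0,0,0],"rotation":[0,0,0],"grip":40},{"linear":[0,0,0],"rotation":[0,0,0],"grip":50},{"linear":[0,0,0],"rotation":[0,0,0],"grip":65},{"linear":[0,0,0],"rotation":[0,0,0],"grip":65},{"linear":[-0.05,0,0],"rotation":[0,0,0],"grip":65},{"linear":[-0.15,0,0],"rotation":[0,0,0],"grip":65},{"linear":[-0.27,0,0],"rotation":[0,0,0],"grip":80},{"linear":[-0.4,0,0],"rotation":[0,0,0],"grip":84},{"linear":[-0.42,0,0],"rotation":[0,0,0],"grip":84}]'; python3 plan.py 456.2 335.5 235 -100;python3 - <<'E'
from look import *
p,d=snap('side','side9')
a=np.hstack([cv2.resize(p[80:230,200:350],(500,500))])
cv2.imwrite('pics/s9.png',cv2.cvtColor(a,cv2.COLOR_RGB2BGR))
E
```

```text
time_s: 15.65
eef_pos: [663.3, -96.4, 115.1]
ee_rot: [-0.452, -0.543, -0.454, 0.543]
force: [-0.5, 2.9, 5.8]
grip_width: 0.338
time_s: 16.48
eef_pos: [665.0, -97.2, 248.7]
ee_rot: [0.456, 0.545, 0.451, -0.541]
force: [0.1, -0.5, 1.1]
grip_width: 0.977
t 16.4833 pos [665.  -97.2 248.7] jaw -100.3 tilt x [ 0.009 -0.002 -1.   ] q [-0.32  0.64  0.95  0.    1.54  1.43] F [ 0.1 -0.5  1.1] w 83.1
  lin [ 0.037 -0.943 -1.295]
  rot [-0.01   0.    -0.018]
  rot [ 6.273 -0.028 -0.   ]
```

View pics/s9.png

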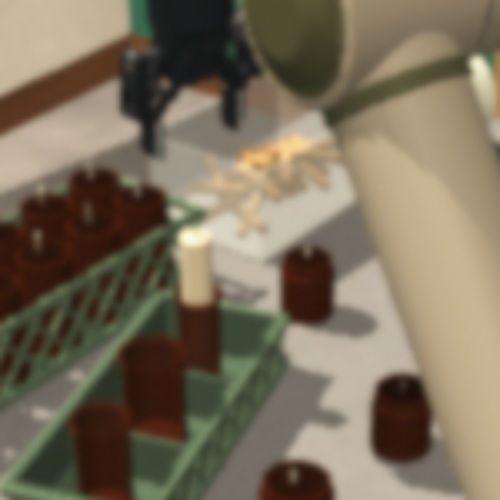

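The slim candle stands in the narrow sleeve, and floor contact came at TCP 115.1, matching 13 + 102. Now the thick candle.

```bash
python3 -m jog '[{"linear":[0,-0.7,-0.96],"rotation":[0,0,-0.018],"grip":84},{"linear":[0,-0.7,-0.96],"rotation":[0,0,-0.018],"grip":84},{"linear":[0,-0.7,-0.96],"rotation":[0,0,-0.018],"grip":84},{"linear":[0,-0.7,-0.96],"rotation":[0,0,-0.018],"grip":84},{"linear":[0,-0.7,-0.96],"rotation":[0,0,-0.018],"grip":84},{"linear":[0,-0.7,-0.96],"rotation":[0,0,-0.018],"grip":84},{"linear":[0,-0.7,-0.96],"rotation":[0,0,-0.018],"grip":84},{"linear":[0,-0.7,-0.96],"rotation":[0,0,-0.018],"grip":84},{"linear":[0,-0.7,-0.96],"rotation":[0,0,-0.018],"grip":84},{"linear":[0,-0.7,-0.96],"rotation":[0,0,-0.018],"grip":84}]'; python3 plan.py 456.2 335.5 200 -100
```

```text
time_s: 17.37
eef_pos: [507.1, 227.3, 244.3]
ee_rot: [-0.453, -0.541, -0.456, 0.543]
force: [0.9, 0.7, 0.7]
grip_width: 0.985
t 17.3667 pos [507.1 227.3 244.3] jaw -100.0 tilt x [-0.004  0.001 -1.   ] q [0.21 0.37 1.38 0.   1.39 1.95] F [0.9 0.7 0.7] w 83.7
  lin [ 0.149 -0.229 -0.326]
  rot [-0.    -0.001  0.008]
  rot [6.283e+00 1.300e-02 1.000e-03]
```

```bash
python3 -m jog '[{"linear":[0.03,-0.06,-0.09],"rotation":[0,0,0.008],"grip":84},{"linear":[0.07,-0.13,-0.18],"rotation":[0,0,0.008],"grip":84},{"linear":[0.11,-0.18,-0.26],"rotation":[0,0,0.008],"grip":84},{"linear":[0.13,-0.229,-0.326],"rotation":[0,0,0.008],"grip":84},{"linear":[0.149,-0.229,-0.326],"rotation":[0,0,0.008],"grip":84},{"linear":[0.149,-0.229,-0.326],"rotation":[0,0,0.008],"grip":84},{"linear":[0.149,-0.229,-0.326],"rotation":[0,0,0.008],"grip":84}]'; python3 plan.py 456.2 335.5 102 -100;python3 - <<'E'
from look import *
p,d=snap('side','side10')
a=np.hstack([cv2.resize(p[180:340,140:300],(500,500))])
cv2.imwrite('pics/s10.png',cv2.cvtColor(a,cv2.COLOR_RGB2BGR))
E
```

```text
time_s: 17.95
eef_pos: [456.7, 334.6, 199.3]
ee_rot: [-0.454, -0.541, -0.454, 0.542]
force: [0.4, -0.4, 0.7]
grip_width: 0.985
t 17.95 pos [456.7 334.6 199.3] jaw -100.0 tilt x [-0.001 -0.001 -1.   ] q [ 0.43  0.43  1.42 -0.    1.3   2.17] F [ 0.4 -0.4  0.7] w 83.7
  lin [ 0.324 -0.002 -0.003]
  rot [-0.002  0.002  0.002]
  rot [ 6.281e+00  3.000e-03 -2.000e-03]
```

View pics/s10.png

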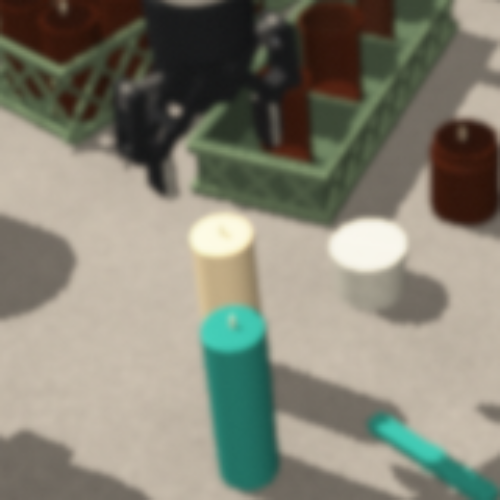

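The fingers straddle the cream candle at crop (222,235), with the turquoise one in front of it. Descending.

```bash
python3 -m jog '[{"linear":[0.03,-0.001,-0.002],"rotation":[0,0,0],"grip":84},{"linear":[0.07,-0.001,-0.002],"rotation":[0,0,0],"grip":84},{"linear":[0.12,-0.001,-0.002],"rotation":[0,0,0],"grip":84},{"linear":[0.17,-0.001,-0.002],"rotation":[0,0,0],"grip":84},{"linear":[0.22,-0.001,-0.002],"rotation":[0,0,0],"grip":84},{"linear":[0.27,-0.001,-0.002],"rotation":[0,0,0],"grip":84},{"linear":[0.31,-0.001,-0.002],"rotation":[0,0,0],"grip":84},{"linear":[0.322,-0.001,-0.002],"rotation":[0,0,0],"grip":84},{"linear":[0.322,-0.001,-0.002],"rotation":[0,0,0],"grip":84}]'; python3 plan.py 456.2 335.5 102 -100;python3 - <<'E'
from look import *
p,d=snap('side','side11')
a=np.hstack([cv2.resize(p[180:340,140:300],(500,500))])
cv2.imwrite('pics/s11.png',cv2.cvtColor(a,cv2.COLOR_RGB2BGR))
E
```

```text
time_s: 18.75
eef_pos: [456.9, 334.3, 102.3]
ee_rot: [-0.454, -0.542, -0.454, 0.543]
force: [0.7, 0.9, 1.0]
grip_width: 0.986
t 18.75 pos [456.9 334.3 102.3] jaw -100.1 tilt x [-0.002 -0.001 -1.   ] q [ 0.42  0.53  1.53 -0.    1.08  2.17] F [0.7 0.9 1. ] w 83.8
  lin [ 0.001 -0.003 -0.004]
  rot [-0.005  0.002  0.003]
  rot [ 6.278e+00  4.000e-03 -4.000e-03]
```

View pics/s11.png

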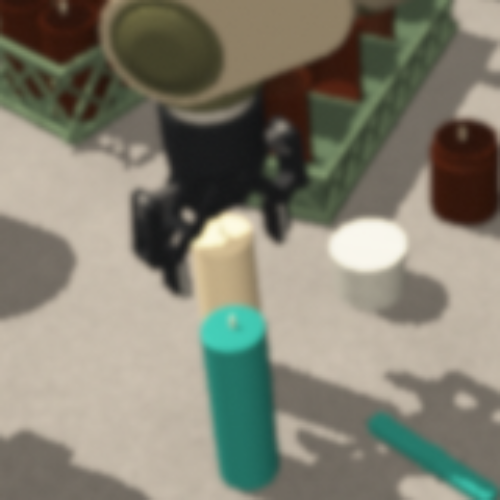

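```bash
python3 -m jog '[{"linear":[0,-0.002,-0.004],"rotation":[0,0,0],"grip":70},{"linear":[0,-0.002,-0.004],"rotation":[0,0,0],"grip":60},{"linear":[0,-0.002,-0.004],"rotation":[0,0,0],"grip":53},{"linear":[0,-0.002,-0.004],"rotation":[0,0,0],"grip":49},{"linear":[0,-0.002,-0.004],"rotation":[0,0,0],"grip":45},{"linear":[0,-0.002,-0.004],"rotation":[0,0,0],"grip":40},{"linear":[0,-0.002,-0.004],"rotation":[0,0,0],"grip":36},{"linear":[0,-0.002,-0.004],"rotation":[0,0,0],"grip":36},{"linear":[0,-0.002,-0.004],"rotation":[0,0,0],"grip":36}]' 50; python3 plan.py 456.2 335.5 102 -100
python3 -m jog '[{"linear":[-0.01,0,0],"rotation":[0,0,0],"grip":36},{"linear":[-0.05,0,0],"rotation":[0,0,0],"grip":36},{"linear":[-0.12,0,0],"rotation":[0,0,0],"grip":36},{"linear":[-0.21,0,0],"rotation":[0,0,0],"grip":36},{"linear":[-0.3,0,0],"rotation":[0,0,0],"grip":36},{"linear":[-0.38,0,0],"rotation":[0,0,0],"grip":36},{"linear":[-0.44,0,0],"rotation":[0,0,0],"grip":36},{"linear":[-0.45,0,0],"rotation":[0,0,0],"grip":36}]';python3 plan.py 631.5 8.4 236 -100;python3 - <<'E'
from look import *
p,d=snap('side','side12')
a=np.hstack([cv2.resize(p[140:340,110:310],(500,500))])
cv2.imwrite('pics/s12.png',cv2.cvtColor(a,cv2.COLOR_RGB2BGR))
E
```

```text
time_s: 19.55
eef_pos: [457.2, 336.3, 103.9]
ee_rot: [0.454, 0.543, 0.454, -0.542]
force: [-0.0, 2.0, 6.6]
grip_width: 0.541
t 19.55 pos [457.2 336.3 103.9] jaw -100.1 tilt x [ 0.001  0.001 -1.   ] q [0.43 0.53 1.53 0.   1.08 2.18] F [-0.   2.   6.6] w 46.0
  lin [ 0.006 -0.003  0.003]
  rot [-0.005 -0.002 -0.002]
  rot [ 6.278e+00 -3.000e-03  3.000e-03]
time_s: 20.22
eef_pos: [457.7, 336.4, 241.7]
ee_rot: [0.454, 0.544, 0.453, -0.54]
force: [-0.4, 0.6, -1.2]
grip_width: 0.537
t 20.2167 pos [457.7 336.4 241.7] jaw -100.1 tilt x [ 0.005  0.002 -1.   ] q [ 0.43  0.4   1.35 -0.    1.39  2.18] F [-0.4  0.6 -1.2] w 45.6
  lin [0.02  0.763 0.974]
  rot [-0.005 -0.006 -0.009]
  rot [ 6.279 -0.015  0.01 ]
```

View pics/s12.png

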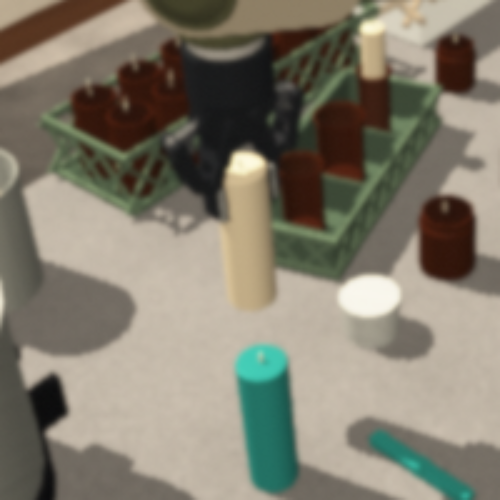

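```bash
python3 -m jog '[{"linear":[0,0.02,0.03],"rotation":[0,0,0],"grip":36},{"linear":[0,0.06,0.08],"rotation":[0,0,-0.005],"grip":36},{"linear":[0,0.12,0.15],"rotation":[0,0,-0.009],"grip":36},{"linear":[0,0.19,0.24],"rotation":[0,0,-0.009],"grip":36},{"linear":[0,0.26,0.33],"rotation":[0,0,-0.009],"grip":36},{"linear":[0,0.33,0.42],"rotation":[0,0,-0.009],"grip":36},{"linear":[0,0.4,0.51],"rotation":[0,0,-0.009],"grip":36},{"linear":[0,0.47,0.6],"rotation":[0,0,-0.009],"grip":36},{"linear":[0,0.54,0.69],"rotation":[0,0,-0.009],"grip":36},{"linear":[0,0.61,0.78],"rotation":[0,0,-0.009],"grip":36},{"linear":[0,0.67,0.86],"rotation":[0,0,-0.009],"grip":36},{"linear":[0,0.73,0.93],"rotation":[0,0,-0.009],"grip":36},{"linear":[0,0.763,0.974],"rotation":[0,0,-0.009],"grip":36},{"linear":[0,0.763,0.974],"rotation":[0,0,-0.009],"grip":36},{"linear":[0,0.763,0.974],"rotation":[0,0,-0.009],"grip":36}]';python3 plan.py 632.2 8.7 206 -100;python3 - <<'E'
from look import *
p,d=snap('side','side13')
a=np.hstack([cv2.resize(p[80:230,180:330],(500,500))])
cv2.imwrite('pics/s13.png',cv2.cvtColor(a,cv2.COLOR_RGB2BGR))
from side import pr
s=sense()['eef_pos']
q=p[...,1].astype(int)
for z in (145,155,165):
    u,v=pr([s[0],s[1],z]);r=int(round(v));print(z,round(u,1),r,int(u)-14,q[r,int(u)-14:int(u)+15].tolist())
for z in (90,80,72):
    u,v=pr([631.5,8.4,z]);r=int(round(v));print(z,round(u,1),r,int(u)-14,q[r,int(u)-14:int(u)+15].tolist())
E
```

```text
time_s: 21.52
eef_pos: [630.8, 7.1, 238.0]
ee_rot: [-0.452, -0.542, -0.455, 0.543]
force: [0.0, 0.3, -2.8]
grip_width: 0.537
t 21.5167 pos [630.8   7.1 238. ] jaw -100.2 tilt x [-0.005  0.003 -1.   ] q [-0.17  0.55  1.13  0.    1.47  1.57] F [ 0.   0.3 -2.8] w 45.7
  lin [ 0.107  0.004 -0.006]
  rot [-0.008 -0.004  0.01 ]
  rot [6.275e+00 1.600e-02 6.000e-03]
145 245.8 175 231 [52, 37, 42, 63, 83, 100, 135, 171, 189, 188, 182, 178, 177, 176, 175, 174, 170, 167, 160, 153, 143, 125, 96, 56, 33, 29, 31, 32, 33]
155 245.6 172 231 [88, 67, 53, 55, 67, 95, 142, 179, 191, 187, 180, 178, 176, 177, 175, 173, 169, 166, 160, 152, 142, 124, 95, 60, 47, 57, 65, 67, 67]
165 245.5 169 231 [81, 88, 79, 54, 39, 71, 136, 181, 192, 187, 180, 178, 177, 177, 175, 173, 169, 166, 160, 152, 141, 124, 106, 116, 151, 171, 173, 171, 169]
90 246.3 190 232 [82, 63, 53, 49, 42, 31, 24, 23, 24, 24, 25, 26, 26, 27, 28, 26, 26, 27, 27, 27, 27, 27, 32, 42, 52, 56, 55, 52, 46]
80 246.5 193 232 [53, 52, 52, 50, 43, 32, 22, 20, 22, 21, 22, 23, 22, 24, 23, 22, 23, 22, 23, 25, 24, 27, 35, 53, 72, 81, 84, 85, 84]
72 246.6 195 232 [52, 52, 52, 52, 46, 34, 23, 21, 21, 22, 22, 23, 23, 23, 23, 24, 22, 22, 22, 22, 25, 25, 32, 50, 65, 73, 73, 74, 75]
```

View pics/s13.png

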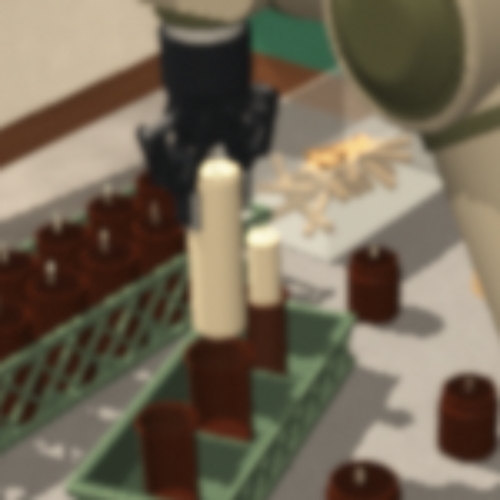

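```bash
python3 plan.py 631.8 8.2 206 -100; python3 -m jog '[{"linear":[0.02,0.004,-0.003],"rotation":[0,-0.004,0.01],"grip":36},{"linear":[0.05,0.004,-0.004],"rotation":[0,-0.004,0.01],"grip":36},{"linear":[0.08,0.004,-0.005],"rotation":[0,-0.004,0.01],"grip":36},{"linear":[0.1,0.004,-0.005],"rotation":[0,-0.004,0.01],"grip":36},{"linear":[0.105,0.004,-0.005],"rotation":[0,-0.004,0.01],"grip":36},{"linear":[0.105,0.004,-0.005],"rotation":[0,-0.004,0.01],"grip":36}]';python3 plan.py 631.8 8.2 190 -100
```

```text
t 21.5667 pos [630.6   8.1 238.7] jaw -100.2 tilt x [-0.004  0.003 -1.   ] q [-0.17  0.55  1.13  0.    1.47  1.57] F [-0.4  0.3 -3. ] w 45.9
  lin [ 0.109  0.004 -0.001]
  rot [-0.006 -0.004  0.009]
  rot [6.277 0.014 0.007]
time_s: 22.07
eef_pos: [631.7, 9.7, 206.4]
ee_rot: [-0.454, -0.542, -0.454, 0.542]
force: [0.4, 1.3, -2.4]
grip_width: 0.535
t 22.0667 pos [631.7   9.7 206.4] jaw -100.1 tilt x [-0.001  0.    -1.   ] q [-0.17  0.57  1.18  0.    1.39  1.58] F [ 0.4  1.3 -2.4] w 45.5
  lin [0.055 0.001 0.005]
  rot [-0.005 -0.     0.001]
  rot [6.278e+00 2.000e-03 0.000e+00]
```

```bash
python3 -m jog '[{"linear":[0.0,0.001,0.004],"rotation":[0,0,0],"grip":36},{"linear":[0.012,0.001,0.004],"rotation":[0,0,0],"grip":36},{"linear":[0.02,0.001,0.004],"rotation":[0,0,0],"grip":36},{"linear":[0.02,0.001,0.004],"rotation":[0,0,0],"grip":36}]';python3 plan.py 631.8 8.2 190 -100
```

```text
time_s: 22.4
eef_pos: [631.6, 8.5, 199.9]
ee_rot: [-0.453, -0.542, -0.454, 0.543]
force: [0.1, -0.2, -2.1]
grip_width: 0.537
t 22.4 pos [631.6   8.5 199.9] jaw -100.1 tilt x [-0.001  0.    -1.   ] q [-0.17  0.57  1.19  0.    1.38  1.58] F [ 0.1 -0.2 -2.1] w 45.6
  lin [0.033 0.001 0.001]
  rot [-0.005 -0.     0.003]
  rot [6.278e+00 4.000e-03 0.000e+00]
```

```bash
python3 -m jog '[{"linear":[0.012,0.001,0],"rotation":[0,0,0],"grip":36},{"linear":[0.025,0.001,0],"rotation":[0,0,0],"grip":36},{"linear":[0.04,0.001,0],"rotation":[0,0,0],"grip":36},{"linear":[0.04,0.001,0],"rotation":[0,0,0],"grip":36}]';python3 plan.py 631.8 8.2 117 -100
```

```text
time_s: 22.73
eef_pos: [631.4, 8.4, 186.6]
ee_rot: [-0.453, -0.542, -0.455, 0.543]
force: [0.0, 0.6, -2.6]
grip_width: 0.539
t 22.7333 pos [631.4   8.4 186.6] jaw -100.1 tilt x [-0.003  0.001 -1.   ] q [-0.17  0.58  1.21  0.    1.35  1.58] F [ 0.   0.6 -2.6] w 45.8
  lin [0.232 0.002 0.001]
  rot [-0.005 -0.     0.007]
  rot [6.278 0.011 0.   ]
```

Free entry, force equals the candle's weight only. Lowering further to about 6 mm above the floor.

```bash
python3 -m jog '[{"linear":[0.03,0.001,0],"rotation":[0,0,0],"grip":36},{"linear":[0.06,0.001,0],"rotation":[0,0,0],"grip":36},{"linear":[0.09,0.001,0],"rotation":[0,0,0],"grip":36},{"linear":[0.12,0.001,0],"rotation":[0,0,0],"grip":36},{"linear":[0.15,0.001,0],"rotation":[0,0,0.004],"grip":36},{"linear":[0.18,0.001,0],"rotation":[0,0,0.004],"grip":36},{"linear":[0.2,0.001,0],"rotation":[0,0,0.004],"grip":36},{"linear":[0.212,0.001,0],"rotation":[0,0,0.004],"grip":36},{"linear":[0.212,0.001,0],"rotation":[0,0,0.004],"grip":36}]';python3 plan.py 631.8 8.2 117 -100
```

```text
time_s: 23.48
eef_pos: [631.4, 8.8, 122.1]
ee_rot: [-0.453, -0.542, -0.455, 0.543]
force: [2.7, 2.9, -3.8]
grip_width: 0.537
t 23.4833 pos [631.4   8.8 122.1] jaw -100.1 tilt x [-0.002  0.001 -1.   ] q [-0.17  0.64  1.29  0.    1.22  1.58] F [ 2.7  2.9 -3.8] w 45.6
  lin [0.017 0.002 0.002]
  rot [-0.005 -0.001  0.004]
  rot [6.278e+00 7.000e-03 2.000e-03]
```

```bash
python3 -m jog '[{"linear":[0.006,0.002,-0.001],"rotation":[0,0,0],"grip":36},{"linear":[0.01,0.002,-0.001],"rotation":[0,0,0],"grip":36},{"linear":[0.015,0.002,-0.001],"rotation":[0,0,0],"grip":36},{"linear":[0.015,0.002,-0.001],"rotation":[0,0,0],"grip":36}]'; python3 -m jog '[{"linear":[0.004,0,0],"rotation":[0,0,0],"grip":36},{"linear":[0.004,0,0],"rotation":[0,0,0],"grip":36}]'
```

```text
time_s: 23.82
eef_pos: [631.9, 8.8, 117.4]
ee_rot: [-0.453, -0.542, -0.455, 0.543]
force: [1.1, -0.5, -2.5]
grip_width: 0.538
time_s: 23.98
eef_pos: [632.2, 8.7, 116.9]
ee_rot: [-0.453, -0.542, -0.454, 0.543]
force: [-0.4, 1.8, 3.2]
grip_width: 0.541
```

```bash
python3 -m jog '[{"linear":[0.004,0,0],"rotation":[0,0,0],"grip":36},{"linear":[0.004,0,0],"rotation":[0,0,0],"grip":36}]'
```

```text
time_s: 24.15
eef_pos: [632.5, 8.7, 116.9]
ee_rot: [0.454, 0.542, 0.454, -0.542]
force: [-1.2, 1.6, 6.9]
grip_width: 0.538
```

Seated: 116.9 = 13 + 103.9, and the force is rising. Releasing.

```bash
python3 -m jog '[{"linear":[0,0,0],"rotation":[0,0,0],"grip":49},{"linear":[0,0,0],"rotation":[0,0,0],"grip":56},{"linear":[0,0,0],"rotation":[0,0,0],"grip":66},{"linear":[0,0,0],"rotation":[0,0,0],"grip":74},{"linear":[0,0,0],"rotation":[0,0,0],"grip":74},{"linear":[-0.05,0,0],"rotation":[0,0,0],"grip":74},{"linear":[-0.15,0,0],"rotation":[0,0,0],"grip":74},{"linear":[-0.27,0,0],"rotation":[0,0,0],"grip":74},{"linear":[-0.4,0,0],"rotation":[0,0,0],"grip":74},{"linear":[-0.45,0,0],"rotation":[0,0,0],"grip":74},{"linear":[-0.45,0,0],"rotation":[0,0,0],"grip":74}]'; python3 -m jog '[{"linear":[0,-0.9,0],"rotation":[0,0,0],"grip":74},{"linear":[0,-0.9,0],"rotation":[0,0,0],"grip":74},{"linear":[0,-0.9,0],"rotation":[0,0,0],"grip":74},{"linear":[0,-0.9,0],"rotation":[0,0,0],"grip":74},{"linear":[0,-0.9,0],"rotation":[0,0,0],"grip":74},{"linear":[0,-0.9,0],"rotation":[0,0,0],"grip":74},{"linear":[0,-0.9,0],"rotation":[0,0,0],"grip":74},{"linear":[0,-0.9,0],"rotation":[0,0,0],"grip":74},{"linear":[0,-0.9,0],"rotation":[0,0,0],"grip":74},{"linear":[0,-0.9,0],"rotation":[0,0,0],"grip":74}]'
python3 - <<'E'
from look import *
p,d=snap('side','side14');p2,d2=snap('top','top14')
a=np.hstack([cv2.resize(p,(400,300)),cv2.resize(p2,(400,300))])
b=np.hstack([cv2.resize(p[100:250,180:330],(400,300)),cv2.resize(p2[110:260,340:490],(400,300))])
cv2.imwrite('pics/s14.png',cv2.cvtColor(np.vstack([a,b]),cv2.COLOR_RGB2BGR))
E
sed -i "s#pics/top0.npz#pics/top14.npz#" meas.py
cat >> meas.py <<'E'
print('--final')
rep('bar',T,(405,185,430,240),(11,20))
rep('thick',T,(250,130,300,185),(152,172)); rep('slim',T,(295,120,345,170),(155,185))
E
python3 meas.py
```

```text
time_s: 25.07
eef_pos: [633.7, 8.5, 256.6]
ee_rot: [0.456, 0.544, 0.452, -0.54]
force: [0.0, 0.4, -0.6]
grip_width: 0.865
time_s: 25.9
eef_pos: [368.4, 55.9, 254.0]
ee_rot: [0.456, 0.544, 0.452, -0.541]
force: [-0.4, 0.1, 0.7]
grip_width: 0.869
table 1428 rect [123.2 241.3] [ 97.3 134.8] 89.4 circ [126.3 246.4  77. ] z [-5.1 -0.3  4.5]
bar 0
slim 0
thick 0
turq 290 rect [381.6 401.9] [47.6 43.3] 89.3 circ [381.6 402.3  24.2] z [141.1 149.  153.9]
tin 440 rect [435.4 190.7] [63.4 62.6] 43.4 circ [436.  190.9  32.5] z [43.1 47.9 52.2]
jar1 392 rect [440.5  53.6] [64.5 53.6] 81.0 circ [434.8  54.   32.7] z [64.1 78.3 82.9]
jar2 334 rect [ 447.7 -127.9] [54.7 55.4] 43.7 circ [ 447.8 -129.    28.9] z [53.4 65.8 70.9]
jar3 351 rect [ 658.4 -267.3] [55.4 54.6] 80.5 circ [ 658.3 -267.5   28.8] z [50.1 65.9 71.5]
tray 500 rect [ 487.1 -387.5] [133.4 191.7] 65.1 circ [ 486.4 -386.8  114.4] z [21.4 28.8 34.6]
crate 1650 rect [631.6   8.3] [143.7 347.8] 16.6 circ [632.    8.6 186.6] z [52.  59.4 64.7]
sl1 164 rect [599.2 114.1] [55.1 53.3] 43.1 circ [599.8 114.   28. ] z [ 97.7 103.4 108. ]
sl2 128 rect [626.7   9.6] [63.4 54.5] 82.6 circ [631.4   8.9  32.4] z [ 97.  102.9 107.2]
sl3 102 rect [658.7 -94.9] [46.8 38.7] 68.6 circ [663.1 -96.9  24.2] z [ 98.4 104.6 111.7]
pot 8560 rect [598.  581.6] [295.1 193.1] 0.8 circ [598.5 632.2 149.2] z [ 84.6 228.6 233.7]
backcrate 7990 rect [863.6 -22.6] [491.6 164.9] 89.8 circ [864.  -23.2 256.4] z [ 53.1 103.7 113.5]
--final
bar 239 rect [ 486.4 -396.2] [ 68.4 146.7] 84.2 circ [ 484.1 -394.4   78.1] z [12.  15.8 19.6]
thick 266 rect [631.3   8.3] [44.5 45.6] 38.7 circ [631.7   8.6  23.7] z [158.1 162.8 166.9]
slim 117 rect [662.4 -96.2] [28.8 29.4] 62.0 circ [662.  -96.5  15.3] z [161.4 167.8 171.9]
```

View pics/s14.png

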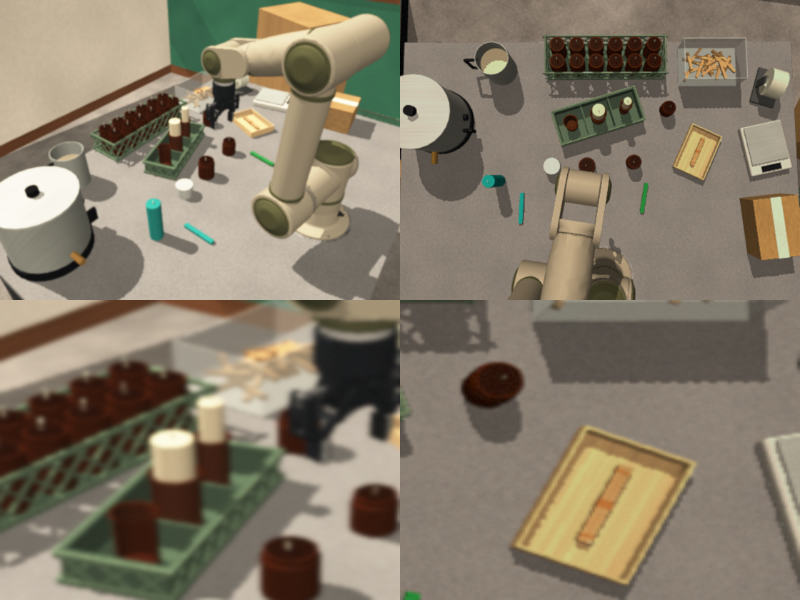

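Every check agrees: candle tops at 162.8 and 167.8 (expected 163 and 168), bar top at about 16, bystanders within 1 mm of where they started. Handing in.

```bash
python3 -c "
from rig import *
print(finish_job(),sense()['time_s'])"
```

```text
the job is handed in; nothing more can be done
the job is handed in; nothing more can be done
```

The job is done and handed in at about 26 s of the 72 s allowed. I laid the wooden bar in the plywood tray first. Then I lowered the slim candle into the narrowest sleeve and the thick candle into the widest. Both candles went down to floor contact of about 6–7 N before I opened the gripper.

**Candles:** the last top view puts the candle tops at 162.8 mm (thick) and 167.8 mm (slim), against 163 and 168 expected. Both are centred on their sleeves to within about 1 mm.

**Bar:** its top is at about 16 mm, as expected if it lies flat on the tray floor. My bar mask also caught part of the tray, so that check rests on the height and the picture, not on a clean outline.

**Everything else:** the middle-sized sleeve is empty, and the jars, the tin and the turquoise look-alike stand within about 1 mm of where they began. The one exception is jar_a. The arm hid part of it in the last view, so its bounding-box centre shifted about 4 mm, but its fitted circle had not moved.

**Disagreement:** before each insertion, the side view put the candle 1–2 mm off the top-view estimate. The light sideways forces near the floor (about 4–6 N for the slim candle, 4 N for the thick) agreed with the top view, and I corrected for them.

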